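# Dress the pastry tray

### The arm

A 7-joint arm with a two-finger parallel gripper is mounted at the origin on the work surface. World frame = base frame: x ahead of the robot, y to its left, z up, the work surface at z = 0. Lengths are in m, angles in rad, forces in N, time in s.
With the tool pointing down it reaches from about 0.425 to 0.875 m from the base axis. Payload 9.9 kg.
Tool frame: the origin (TCP) lies at the very end of the fingers, on their centre line; the grasp point (between the pads) lies 19 mm behind it (grip_depth is the distance from the TCP to the grasp point, in m); z points along the fingers, y is the line along which they close (so a half turn about z gives the same grasp; the last joint's range is limited). The gripper opens to 85 mm and grips with 20 to 120 N. Pads are 22 mm wide; open, the fingers measure 114 mm over their backs; the gripper's body (76 mm by 85 mm) begins 54 mm behind the grasp point. The pads swing forward as they close: fully open they stand 13 mm farther back than shut.
Start: joints at [-1.215, 0.576, 0.025, 1.437, -0.015, 1.129, -0.057], TCP at [0.287, 0.611, 0.208] pointing down, gripper open.
Joint ranges: [-2.76, 2.76], [-0.34, 2.15], [-1.52, 1.57], [0.19, 2.46], [-1.09, 4.23], [0.17, 1.99], [-2.82, 2.82]. Speed limits (rad/s): [2.22, 2.22, 3.01, 3.01, 3.14, 3.14, 3.14].

### API

Orientations are given as a unit quaternion [w, x, y, z].
In Python, from bench import sense, get_image, camera_info, sign_off, recognise, trace, mark_of, grip_depth gives the robot as it stands.
- The arm moves only by the tool carry_out, never from a script. Its argument "deltas" is a list of rows, each an object with "translation": the shift along the tool's x, y, z scaled (see below), a list of three; "delta_rot": the turn, a rotation vector about the tool's x, y, z scaled (see below), a list of three; "fingers": the opening, from -1 (shut) to 1 (fully open). A call has exactly 10 rows; each row shifts and turns the commanded pose from where the row before left it, along the tool's axes as they then stand; what a row does not reach is not made up. The controller multiplies each number of a shift by 0.025 m and each number of a turn by 0.08 rad. A row lasts 1/12 s, in which the tool goes at most 41.7 mm and 7.16 degrees, less where a joint would pass 70% of its speed; a pose out of reach is approached as far as the arm can. A call with a number of a shift or a turn outside -1 to 1 is refused whole. A call with a gripper value outside its range is refused whole. The fingers move at their own pace and stop on an object; "newtons" is the grip in N (left out, the last holds). Time passes only in rows, so rows that do not move let the fingers close, or fill a call up. It gives the time, the measured TCP pose, the force, the opening and the grip force at its end, in the units of the state.
- sense(): the state, without advancing time (a new reading comes with each control period).
- get_image(name): name is "scene" or "top" or "wrist"; returns the picture (384x512x3 uint8, red, green, blue); there is no depth.
- camera_info(name): a dict with "intrinsics" (3x3 intrinsics, pixels), "extrinsics" (4x4, takes a point from camera to world coordinates). Camera axes: x right, y up, looking along -z (the intrinsics and any distortion apply to the point x, -y, -z); pixel columns grow to the right and rows downward; lengths in m; the calibration is good to about 2 mm. A picture is of the moment at which its call begins: read the wrist's pose just before it. camera_info takes no time and is no camera call; for the wrist camera it gives the pose at the moment of the call.
- sign_off(): hands the job in; it is judged then, once.
Trained networks look in the newest picture that a camera, given by its name, has taken for a name from the list of things; names that differ only in an ending like _2 or _b are one class to them, and where a whole thing is asked for, a point or a joint stands for the part that bears it (a point fixed in the world has none). Each returns a list of dicts, best first, with "p" (0 to 1); they miss things now and then, are a little off and sometimes report something else, mostly with a low value. They report only what shows in the picture. A call takes as long as a camera call.
- recognise(camera, name): "extent" ([left, top, width, height] in pixels, round what is visible of it).
- trace(camera, name): "mask" (384x512 bool, what is visible of it) and "extent" ([left, top, width, height] in pixels, round what is visible of it).
- mark_of(camera, name): "pixel" ([column, row] in pixels: a listed point, or the origin of a listed thing).
The state is a dict: "time_s": time; "joint_pos": joint angles; "joint_vel": joint speeds; "effort": joint torques, N m; "position": TCP position; "eef_rot": TCP orientation; "force": force on the tool from outside, world axes, zero at the start; "wrist_torque": the same for the moment, N m; "finger_gap": finger opening in m; "finger_force": force on a finger pad.
Only numpy, scipy, OpenCV 4.12 (cv2) and the standard library are available. Lean on these libraries where they do the work, as an engineer would, in place of code of your own. Each camera call takes 0.05 s, during which the arm holds its last target. There are 200 camera calls.

### The job

Set out the black display tray beside the slice that already lies there: put the berry tart in the middle of the white cake stand and cover it with the glass cloche, and lay the éclair next to the slice, on the side towards the stand: parallel to it, their middles in line, about 3 cm of tray showing between them. Stand the canelé upright in the same row, in the middle of the space left between the éclair and the stand. Leave the slice, and the jar, carton and cake server around the tray, where they are.

Things in the scene. Friction and masses are not known exactly. Their poses are not given: they have to be found in the camera images.
- tray: Black rectangular display tray, 200 mm (its x) by 460 mm (its y), fixed to the counter, turned a little. Origin: centre of its underside. Floor 4 mm thick (things on it stand 4 mm above the counter), rim 10 mm high above the counter and 4 mm thick. The row of pastries runs along its y, along its middle line x = 0; its x points roughly away from the robot.
- stand: Low round white ceramic cake stand, fixed on the tray near one of its two ends. Flat plate 140 mm across, 24 mm high above the tray floor. Origin: centre of its underside, on the tray floor; z up.
- slice: Rectangular layered cream slice with white icing and dark stripes, 100 mm long (its x) by 45 mm wide (its y) by 42 mm high, lying loose on the tray near the other end from the stand, its length across the tray (its x along the tray's x). Origin: centre of its underside. It stays where it is.
- tart: Round fluted berry tart, loose, 62 mm across its top edge, 58 mm at the bottom; crust 24 mm high, red berries to 32 mm at the middle. Origin: centre of its underside; z up. 80 g or so. Grip it by the crust.
- canele: Canelé: small dark brown fluted cake, a tapering round column, loose, standing upright, 52 mm across at the bottom, 47 mm near the top, 50 mm high. Origin: centre of its underside; z up. 70 g or so.
- eclair: Éclair with rounded ends and dark glaze with a white zigzag, loose, 130 mm long (its x), 38 mm wide (its y), 33 mm high. Origin: centre of its underside; z up. 90 g or so. Grip it across its width at the middle.
- cloche: Glass cake cloche (bell-shaped cover, open below), loose, standing on the counter, 110 mm across its rim (104 mm inside), glass 80 mm high and 3 mm thick, with a dark wooden ball knob on top, 26 mm across, its centre on the axis 100 mm above the rim (20 mm above the glass, on a 12 mm stem). Origin: centre of its rim plane; z up. 300 g or so. Lift it by the knob.
- jar: Glass biscuit jar with wooden lid, 96 mm across, 154 mm high, loose on the counter beside the tray. Origin: centre of its underside. Bystander.
- carton: White cake carton, 160 by 160 by 87 mm, loose on the counter beside the tray. Origin: centre of its underside. Bystander.
- server: Steel cake server with dark wooden handle, 250 mm long, 50 mm wide, 16 mm high, lying loose on the counter between the tray and the jar. Origin: near its middle, on the counter. Bystander.

How it is judged:
By the outcome, as a careful person would: the job done as asked, in the order asked, and still so for the second after the job is handed in, with the robot touching nothing.
It also fails if it takes over 106 s, if anything falls off the work surface, if the arm or the gripper's body presses on something with over 40 N, if the wrist force passes 120 N, or if a joint passes its speed limit or range.

## Working session

There is one attempt and no reset: what is moved stays moved. The work goes in short steps, Python scripts to look and compute and a tool call to move; the robot and the scene stay as the last step left them, time stands still between calls to the robot, and variables do not carry over. Pictures are saved under pics/ and viewed, at most 14 in all, crops included, and the job is handed in when it is done.

Besides the shell and the picture viewer there is one more tool, called after "Call:" in YAML: its name, and indented under it one key for each argument. carry_out: Moves the arm, as the interface text tells. Its arguments: {"type":"object","properties":{"deltas":{"type":"array"},"newtons":{"type":"number"}},"required":["deltas"]}

```bash
mkdir -p pics; ls; cat > h.py <<'E'
import numpy as np, cv2, json
from bench import *
def cam(n):
    c=camera_info(n); return np.array(c["intrinsics"]),np.array(c["extrinsics"]),c
def ray(n,px,z):
    K,E,_=cam(n); d=np.linalg.inv(K)@np.array([px[0],px[1],1.]); d=E[:3,:3]@np.array([d[0],-d[1],-d[2]])
    o=E[:3,3]; return o+d*(z-o[2])/d[2]
def proj(n,P):
    K,E,_=cam(n); p=E[:3,:3].T@(np.array(P,float)-E[:3,3]); q=K@np.array([p[0],-p[1],-p[2]]); return q[:2]/q[2]
E
python3 - <<'E'
from h import *
s=sense(); print({k:np.round(v,3) for k,v in s.items()}); print(grip_depth)
T=["tray","stand","slice","tart","canele","eclair","cloche","jar","carton","server"]
for c in ["top","scene"]:
    i=get_image(c); cv2.imwrite(f"pics/{c}0.png",i[:,:,::-1]); K,E,x=cam(c); print(c,x.keys(),np.round(K,1).tolist(),np.round(E,3).tolist())
    for t in T:
        r=recognise(c,t); m=mark_of(c,t)
        print(t,[(np.round(a["extent"]).tolist(),round(a["p"],2)) for a in r[:2]],[(np.round(a["pixel"],1).tolist(),round(a["p"],2),np.round(ray(c,a["pixel"],0),3)[:2].tolist()) for a in m[:2]])
E
```

```text
pics
{'time_s': np.float64(0.0), 'joint_pos': array([-1.215,  0.577,  0.025,  1.438, -0.015,  1.129, -0.056]), 'joint_vel': array([-0.001,  0.   ,  0.001, -0.001, -0.001, -0.001,  0.   ]), 'effort': array([-1.0000e-03, -7.6576e+01,  2.2510e+00, -2.8597e+01,  1.6000e-02,
        1.3000e-02, -0.0000e+00]), 'position': array([0.287, 0.61 , 0.208]), 'eef_rot': array([-0.   ,  0.218,  0.976, -0.001]), 'force': array([ 0.22 ,  0.061, -0.914]), 'wrist_torque': array([0.004, 0.042, 0.01 ]), 'finger_force': np.float64(0.0), 'finger_gap': np.float64(0.085)}
0.0187
top dict_keys(['intrinsics', 'extrinsics']) [[459.1, 0.0, 265.0], [0.0, 459.1, 192.8], [0.0, 0.0, 1.0]] [[-0.006, 0.977, -0.214, 0.272], [-1.0, -0.006, 0.003, -0.011], [0.002, 0.214, 0.977, 1.307], [0.0, 0.0, 0.0, 1.0]]
tray [([175.0, 133.0, 159.0, 73.0], 0.86)] [([256.4, 170.3], 0.69, [0.626, 0.009])]
stand [([176.0, 147.0, 48.0, 49.0], 0.96), ([138.0, 116.0, 18.0, 82.0], 0.21)] [([203.9, 170.6], 0.75, [0.626, 0.164])]
slice [([294.0, 141.0, 18.0, 41.0], 0.67)] [([304.9, 161.6], 0.78, [0.652, -0.134])]
tart [([120.0, 221.0, 26.0, 22
[... 1205 characters left out ...]
5], 0.87, [0.643, -0.142])]
tart [([304.0, 120.0, 20.0, 19.0], 0.53)] [([316.3, 133.7], 0.61, [0.46, 0.364]), ([234.1, 253.2], 0.34, [0.645, -0.139])]
canele [([187.0, 181.0, 18.0, 22.0], 0.94)] [([197.2, 196.2], 0.83, [0.423, -0.097])]
eclair [([230.0, 155.0, 40.0, 21.0], 0.7)] [([247.6, 167.7], 0.56, [0.431, 0.088])]
cloche [] [([132.8, 235.7], 0.92, [0.424, -0.31]), ([272.7, 213.8], 0.32, [0.615, 0.025])]
jar [([357.0, 98.0, 44.0, 63.0], 0.58)] [([371.3, 148.4], 0.59, [0.626, 0.447])]
carton [([74.0, 266.0, 105.0, 112.0], 0.59)] [([273.0, 216.8], 0.7, [0.623, 0.018]), ([131.6, 325.7], 0.6, [0.642, -0.44])]
server [([334.0, 146.0, 63.0, 54.0], 0.83)] [([360.5, 168.5], 0.57, [0.662, 0.35])]
```

```bash
python3 - <<'E'
from h import *
i=cv2.imread("pics/top0.png")[100:270,60:460]; cv2.imwrite("pics/t0.png",cv2.resize(i,(800,340),interpolation=cv2.INTER_CUBIC))
# mask-based poses: rectangles mapped at top height
for c in ["top","scene"]:
    get_image(c)
    for t,z in [("tray",.010),("slice",.046),("eclair",.02),("stand",.028)]:
        r=trace(c,t)
        if not r: print(c,t,"none"); continue
        m=r[0]["mask"]; cs,_=cv2.findContours(m.astype(np.uint8),0,1); k=max(cs,key=cv2.contourArea)[:,0]
        P=np.array([ray(c,p,z)[:2] for p in k]); (cx,w,a)=cv2.minAreaRect((P*1000).astype(np.float32))
        print(c,t,np.round(cx,1),np.round(w,1),round(a,1),round(r[0]["p"],2))
E
```

```text
top tray [629.9  19.8] [205.6 462.1] 3.3 0.96
top slice [ 638.2 -126.5] [108.8  48.7] 3.0 0.96
top eclair [440.   95.1] [129.8  42.7] 71.3 0.88
top stand [615.8 174.9] [138.1 136.9] 27.4 0.74
scene tray [633.5  19.3] [206.9 465.2] 3.6 0.81
scene slice [ 654.7 -135.2] [120.3  61.3] 2.5 0.95
scene eclair [440.2  93.1] [133.8  59.9] 70.8 0.78
scene stand [621.6 170.5] [137.7 140.4] 49.1 0.94
```

View pics/t0.png

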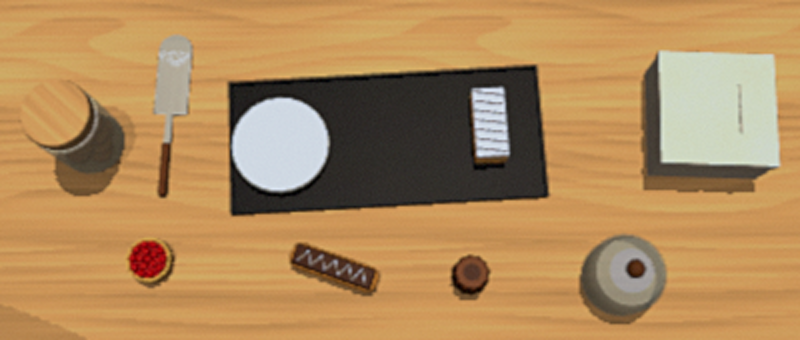

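View pics/scene0.png

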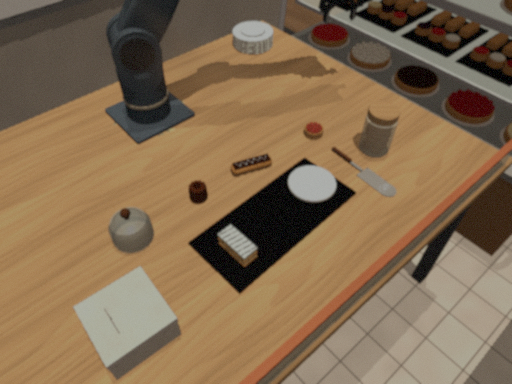

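Call:
carry_out:
  deltas:
    - {"translation":[-1,-0.62,0.1],"delta_rot":[0,0,0],"fingers":1}
    - {"translation":[-1,-0.62,0.1],"delta_rot":[0,0,0],"fingers":1}
    - {"translation":[-1,-0.62,0.1],"delta_rot":[0,0,0],"fingers":1}
    - {"translation":[-1,-0.62,0.1],"delta_rot":[0,0,0],"fingers":1}
    - {"translation":[-1,-0.62,0.1],"delta_rot":[0,0,0],"fingers":1}
    - {"translation":[-1,-0.62,0.1],"delta_rot":[0,0,0],"fingers":1}
    - {"translation":[-1,-0.62,0.1],"delta_rot":[0,0,0],"fingers":1}
    - {"translation":[-1,-0.62,0.1],"delta_rot":[0,0,0],"fingers":1}
    - {"translation":[-1,-0.62,0.1],"delta_rot":[0,0,0],"fingers":1}
    - {"translation":[-0.5,-0.62,0.1],"delta_rot":[0,0,0],"fingers":1}
  newtons: 30

```text
time_s: 3.43
position: [0.4389, 0.3667, 0.1836]
eef_rot: [0.001, 0.22, 0.976, -0.0]
force: [-0.2, -0.7, 0.8]
finger_gap: 0.0851
finger_force: 0.0
```

```bash
cat >> h.py <<'E'
from scipy.spatial.transform import Rotation as R
def tool():
    s=sense(); q=np.array(s["eef_rot"]); return np.array(s["position"]),R.from_quat(q[[1,2,3,0]]).as_matrix()
def go(P,yaw=None):
    "units to reach P; yaw = world angle of tool y (mod 180)"
    p,M=tool(); d=M.T@(np.array(P)-p)/.025; y0=np.degrees(np.arctan2(M[1,1],M[0,1])); out=f"at {np.round(p,4)} yaw {y0:.1f} tilt {np.round(M[2],3)} d/unit {np.round(d,2)}"
    if yaw is not None:
        dy=(yaw-y0+90)%180-90; out+=f" rotz units {-np.radians(dy)/.08:.2f}"
    print(out)
def look(c,ts,zs):
    for t,z in zip(ts,zs):
        for a in mark_of(c,t)[:2]: print(t,np.round(a["pixel"],1),round(a["p"],2),np.round(ray(c,a["pixel"],z),4)[:2])
E
python3 - <<'E'
from h import *
p,M=tool(); K,E,_=cam("wrist"); print(p,np.round(M,3).tolist()); print(np.round(K,1).tolist()); print("cam in tool",np.round(M.T@(E[:3,3]-p),4),np.round(M.T@E[:3,:3],3).tolist())
cv2.imwrite("pics/w1.png",get_image("wrist")[:,:,::-1]); look("wrist",["tart"],[0])
for a in trace("wrist","tart")[:1]: print(a["extent"],a["p"])
E
```

```text
[0.43894722 0.36668763 0.18356855] [[-0.904, 0.429, 0.002], [0.429, 0.904, -0.001], [-0.002, 0.0, -1.0]]
[[312.2, 0.0, 255.4], [0.0, 312.2, 191.5], [0.0, 0.0, 1.0]]
cam in tool [ 0.0736 -0.0016 -0.1657] [[-0.001, 0.958, 0.288], [1.0, 0.002, -0.002], [-0.003, 0.288, -0.958]]
tart [248.8 175.1] 0.91 [0.4452 0.3519]
```

View pics/w1.png

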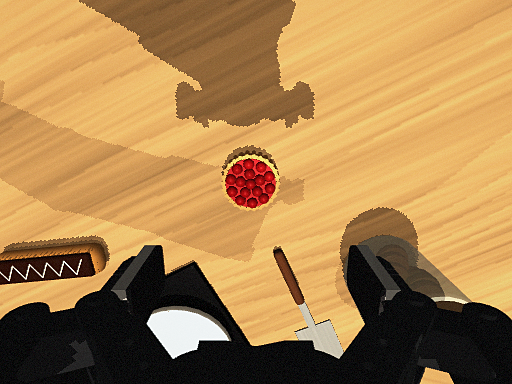

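```bash
python3 - <<'E'
from h import *
im=get_image("wrist"); look("wrist",["tart"],[0])
hsv=cv2.cvtColor(im,cv2.COLOR_RGB2HSV); m=((hsv[...,1]>180)&((hsv[...,0]<6)|(hsv[...,0]>172))&(hsv[...,2]>100)); m[:,:200]=0;m[:,300:]=0;m[230:]=0
r,c=np.nonzero(m); print("berry",c.mean(),r.mean(),c.min(),c.max(),r.min(),r.max(),ray("wrist",(c.mean(),r.mean()),.027))
for a in trace("wrist","tart")[:1]+recognise("wrist","tart")[:1]: print(a["extent"],a["p"])
print(tool()[0])
get_image("top"); look("top",["tart"],[0]); 
for a in trace("top","tart")[:1]: 
    r,c=np.nonzero(a["mask"]); print(ray("top",(c.mean(),r.mean()),.015))
get_image("scene"); look("scene",["tart"],[0]); 
for a in trace("scene","tart")[:1]: 
    r,c=np.nonzero(a["mask"]); print(ray("scene",(c.mean(),r.mean()),.015))
E
```

```text
tart [250.  177.1] 0.68 [0.4457 0.3582]
berry 250.22823383084577 184.89490049751242 226 275 161 209 [0.44762035 0.35795282 0.027     ]
[220.6, 154.3, 57.5, 60.8] 0.6
[220.8, 152.3, 57.4, 61.4] 0.81
[0.43563492 0.37084855 0.18362236]
tart [135.1 227.6] 0.58 [0.4586 0.357 ]
[0.45162578 0.354615   0.015     ]
tart [311.5 130.6] 0.49 [0.4389 0.3637]
[0.45404827 0.35409849 0.015     ]
```

```bash
python3 -c "
from h import *
go((.447,.358,.075))"
```

```text
at [0.436  0.3698 0.1834] yaw 64.8 tilt [ 0. -0. -1.] d/unit [-0.6  -0.24  4.34]
```

Call:
carry_out:
  deltas:
    - {"translation":[-0.3,-0.12,0.8],"delta_rot":[0,0,0],"fingers":1}
    - {"translation":[-0.3,-0.12,0.8],"delta_rot":[0,0,0],"fingers":1}
    - {"translation":[0,0,0.8],"delta_rot":[0,0,0],"fingers":1}
    - {"translation":[0,0,0.8],"delta_rot":[0,0,0],"fingers":1}
    - {"translation":[0,0,0.8],"delta_rot":[0,0,0],"fingers":1}
    - {"translation":[0,0,0.34],"delta_rot":[0,0,0],"fingers":1}
    - {"translation":[0,0,0],"delta_rot":[0,0,0],"fingers":1}
    - {"translation":[0,0,0],"delta_rot":[0,0,0],"fingers":1}
    - {"translation":[0,0,0],"delta_rot":[0,0,0],"fingers":1}
    - {"translation":[0,0,0],"delta_rot":[0,0,0],"fingers":1}

```text
time_s: 4.92
position: [0.4479, 0.3582, 0.0762]
eef_rot: [0.001, 0.218, 0.976, 0.001]
force: [-0.3, -0.6, 0.3]
finger_gap: 0.0853
finger_force: 0.0
```

```bash
cat >> h.py <<'E'
def berry():
    im=get_image("wrist"); hsv=cv2.cvtColor(im,cv2.COLOR_RGB2HSV); m=((hsv[...,1]>180)&((hsv[...,0]<6)|(hsv[...,0]>172))&(hsv[...,2]>100)).astype(np.uint8)
    k=max(cv2.findContours(m,0,1)[0],key=cv2.contourArea); c,r=cv2.minEnclosingCircle(k); print("berry",c,r,ray("wrist",c,.027)); return im
E
python3 - <<'E'
from h import *
im=berry(); cv2.imwrite("pics/w2.png",im[:,:,::-1]); look("wrist",["tart"],[0]); go((.447,.358,.004))
E
```

```text
berry (253.01634216308594, 207.1651153564453) 36.72224807739258 [0.44931186 0.35434521 0.027     ]
tart [251.8 197.7] 0.61 [0.45   0.3527]
at [0.4477 0.358  0.076 ] yaw 64.8 tilt [-0.001  0.002 -1.   ] d/unit [ 0.03 -0.02  2.88]
```

View pics/w2.png

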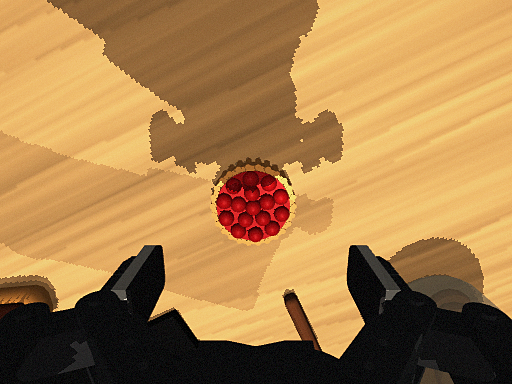

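Call:
carry_out:
  deltas:
    - {"translation":[-0.14,-0.11,0.5],"delta_rot":[0,0,0],"fingers":1}
    - {"translation":[0,0,0.5],"delta_rot":[0,0,0],"fingers":1}
    - {"translation":[0,0,0.5],"delta_rot":[0,0,0],"fingers":1}
    - {"translation":[0,0,0.5],"delta_rot":[0,0,0],"fingers":1}
    - {"translation":[0,0,0.5],"delta_rot":[0,0,0],"fingers":1}
    - {"translation":[0,0,0.3],"delta_rot":[0,0,0],"fingers":1}
    - {"translation":[0,0,0],"delta_rot":[0,0,0],"fingers":1}
    - {"translation":[0,0,0],"delta_rot":[0,0,0],"fingers":0.65}
    - {"translation":[0,0,0],"delta_rot":[0,0,0],"fingers":0.65}
    - {"translation":[0,0,0],"delta_rot":[0,0,0],"fingers":0.65}

```text
time_s: 5.85
position: [0.4498, 0.354, 0.0058]
eef_rot: [0.0, 0.218, 0.976, 0.001]
force: [-0.0, 0.2, -0.0]
finger_gap: 0.0706
finger_force: 0.0
```

```bash
python3 - <<'E'
from h import *
im=berry(); cv2.imwrite("pics/w3.png",im[:,:,::-1]); go((.4496,.354,.004)); s=sense();print(s["finger_gap"],s["force"])
E
```

```text
berry (258.1116638183594, 247.5) 52.171669006347656 [0.44940645 0.35414428 0.027     ]
at [0.4497 0.3539 0.0058] yaw 64.8 tilt [-0.001  0.001 -1.   ] d/unit [0.   0.   0.07]
0.0704981613386637 [-0.00936615 -0.71792128  0.68836248]
```

View pics/w3.png

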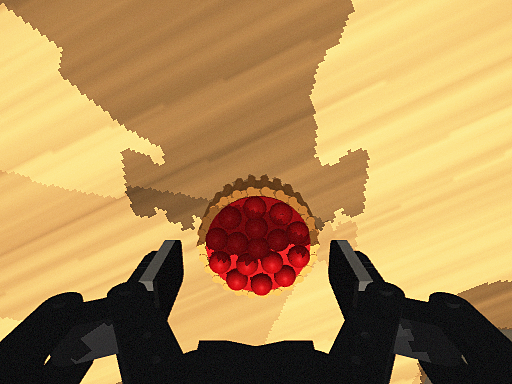

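Call:
carry_out:
  deltas:
    - {"translation":[0,0,0.07],"delta_rot":[0,0,0],"fingers":0.5}
    - {"translation":[0,0,0],"delta_rot":[0,0,0],"fingers":0.42}
    - {"translation":[0,0,0],"delta_rot":[0,0,0],"fingers":0.38}
    - {"translation":[0,0,0],"delta_rot":[0,0,0],"fingers":0.34}
    - {"translation":[0,0,0],"delta_rot":[0,0,0],"fingers":0.3}
    - {"translation":[0,0,0],"delta_rot":[0,0,0],"fingers":0.3}
    - {"translation":[0,0,0],"delta_rot":[0,0,0],"fingers":0.3}
    - {"translation":[0,0,0],"delta_rot":[0,0,0],"fingers":0.3}
    - {"translation":[0,0,0],"delta_rot":[0,0,0],"fingers":0.3}
    - {"translation":[0,0,0],"delta_rot":[0,0,0],"fingers":0.3}
  newtons: 20

```text
time_s: 6.73
position: [0.4493, 0.3536, 0.0032]
eef_rot: [-0.0, 0.218, 0.976, -0.0]
force: [-0.4, -0.1, -0.1]
finger_gap: 0.0554
finger_force: 0.0
```

```bash
python3 - <<'E'
from h import *
im=berry(); cv2.imwrite("pics/w4.png",im[:,:,::-1]); go((.4496,.354,.004)); s=sense();print(s["finger_gap"],s["force"])
E
```

```text
berry (259.40118408203125, 249.21482849121094) 53.447181701660156 [0.44898226 0.35453124 0.027     ]
at [0.4493 0.3536 0.0032] yaw 64.8 tilt [-0.  0. -1.] d/unit [-0.    0.02 -0.03]
0.055738528162749844 [-0.06510248  0.66821045  0.68928062]
```

View pics/w4.png

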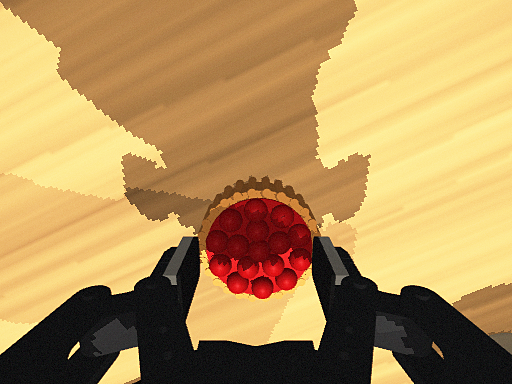

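Call:
carry_out:
  deltas:
    - {"translation":[0,0,0],"delta_rot":[0,0,0],"fingers":0.7}
    - {"translation":[0,0,0],"delta_rot":[0,0,0],"fingers":0.7}
    - {"translation":[0,0,0],"delta_rot":[0,0,0],"fingers":0.7}
    - {"translation":[0,0,0],"delta_rot":[0,0,0],"fingers":0.7}
    - {"translation":[0,0.02,0.2],"delta_rot":[0,0,0],"fingers":0.7}
    - {"translation":[0,0,0.2],"delta_rot":[0,0,0],"fingers":0.7}
    - {"translation":[0,0,0.2],"delta_rot":[0,0,0],"fingers":0.7}
    - {"translation":[0,0,0.1],"delta_rot":[0,0,0],"fingers":0.7}
    - {"translation":[0,0,0],"delta_rot":[0,0,0],"fingers":0.7}
    - {"translation":[0,0,0],"delta_rot":[0,0,0],"fingers":0.7}
  newtons: 20

```text
time_s: 7.62
position: [0.4493, 0.3539, -0.0146]
eef_rot: [-0.0, 0.218, 0.976, -0.0]
force: [0.3, -0.1, 0.7]
finger_gap: 0.0726
finger_force: 0.0
```

```bash
python3 - <<'E'
from h import *
im=berry(); cv2.imwrite("pics/w5.png",im[:,:,::-1]); go((.4496,.354,.004)); s=sense();print(s["finger_gap"],s["force"])
E
```

```text
berry (258.6869201660156, 268.93524169921875) 59.522071838378906 [0.44960714 0.35410275 0.027     ]
at [ 0.4495  0.354  -0.0144] yaw 64.8 tilt [ 0. -0. -1.] d/unit [-0.    0.   -0.73]
0.07259596383887476 [ 0.48700027 -0.43668791 -0.78753815]
```

View pics/w5.png

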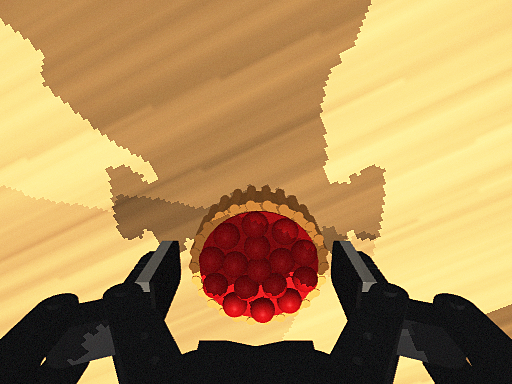

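Call:
carry_out:
  deltas:
    - {"translation":[0,0,0.18],"delta_rot":[0,0,0],"fingers":0.7}
    - {"translation":[0,0,0.18],"delta_rot":[0,0,0],"fingers":0.7}
    - {"translation":[0,0,0],"delta_rot":[0,0,0],"fingers":0.55}
    - {"translation":[0,0,0],"delta_rot":[0,0,0],"fingers":0.45}
    - {"translation":[0,0,0],"delta_rot":[0,0,0],"fingers":0.35}
    - {"translation":[0,0,0],"delta_rot":[0,0,0],"fingers":0.25}
    - {"translation":[0,0,0],"delta_rot":[0,0,0],"fingers":0.2}
    - {"translation":[0,0,0],"delta_rot":[0,0,0],"fingers":0.2}
    - {"translation":[0,0,0],"delta_rot":[0,0,0],"fingers":0.2}
    - {"translation":[0,0,0],"delta_rot":[0,0,0],"fingers":0.2}
  newtons: 25

```text
time_s: 8.5
position: [0.4495, 0.3541, -0.0232]
eef_rot: [0.0, 0.218, 0.976, 0.0]
force: [-0.8, -0.2, 1.9]
finger_gap: 0.0601
finger_force: 27.2
```

Call:
carry_out:
  deltas:
    - {"translation":[0,0,-0.9],"delta_rot":[0,0,0],"fingers":0.2}
    - {"translation":[0,0,-1],"delta_rot":[0,0,0],"fingers":0.2}
    - {"translation":[-0.4,-0.2,-1],"delta_rot":[0,0,0],"fingers":0.2}
    - {"translation":[-0.9,-0.4,-1],"delta_rot":[0,0,0],"fingers":0.2}
    - {"translation":[-1,-0.4,-1],"delta_rot":[0,0,0],"fingers":0.2}
    - {"translation":[-1,-0.4,0],"delta_rot":[0,0,0],"fingers":0.2}
    - {"translation":[-1,-0.4,0],"delta_rot":[0,0,0],"fingers":0.2}
    - {"translation":[-1,-0.4,0],"delta_rot":[0,0,0],"fingers":0.2}
    - {"translation":[-1,-0.4,0],"delta_rot":[0,0,0],"fingers":0.2}
    - {"translation":[-1,-0.4,0],"delta_rot":[0,0,0],"fingers":0.2}

```text
time_s: 9.33
position: [0.5835, 0.2073, 0.0992]
eef_rot: [0.0, 0.218, 0.976, -0.0]
force: [0.9, 1.1, -0.2]
finger_gap: 0.06
finger_force: 27.6
```

Call:
carry_out:
  deltas:
    - {"translation":[-0.7,-0.4,0],"delta_rot":[0,0,0],"fingers":0.2}
    - {"translation":[-0.6,-0.3,0],"delta_rot":[0,0,0],"fingers":0.2}
    - {"translation":[0,0,0],"delta_rot":[0,0,0],"fingers":0.2}
    - {"translation":[0,0,0],"delta_rot":[0,0,0],"fingers":0.2}
    - {"translation":[0,0,0],"delta_rot":[0,0,0],"fingers":0.2}
    - {"translation":[0,0,0],"delta_rot":[0,0,0],"fingers":0.2}
    - {"translation":[0,0,0],"delta_rot":[0,0,0],"fingers":0.2}
    - {"translation":[0,0,0],"delta_rot":[0,0,0],"fingers":0.2}
    - {"translation":[0,0,0],"delta_rot":[0,0,0],"fingers":0.2}
    - {"translation":[0,0,0],"delta_rot":[0,0,0],"fingers":0.2}

```text
time_s: 10.17
position: [0.6045, 0.1792, 0.0993]
eef_rot: [-0.0, 0.218, 0.976, 0.0]
force: [0.1, -0.7, -0.6]
finger_gap: 0.0601
finger_force: 27.6
```

```bash
python3 - <<'E'
from h import *
p,M=tool(); im=get_image("wrist"); cv2.imwrite("pics/w6.png",im[:,:,::-1]); go((.618,.172,.1)); s=sense();print(s["finger_gap"],s["finger_force"])
look("wrist",["stand","tray","slice"],[.004,0,.004]); 
hsv=cv2.cvtColor(im,cv2.COLOR_RGB2HSV); m=((hsv[...,1]<50)&(hsv[...,2]>150)).astype(np.uint8)
k=max(cv2.findContours(m,0,1)[0],key=cv2.contourArea)[:,0]
P=np.array([ray("wrist",q,.028)[:2] for q in k])
from scipy.optimize import least_squares
r=least_squares(lambda x:np.hypot(*(P-x).T)-.07,[.618,.172],loss="soft_l1",f_scale=.001); e=abs(r.fun); print(r.x,len(P),(e<.002).mean())
E
```

```text
at [0.6046 0.1791 0.0993] yaw 64.8 tilt [-0.  0. -1.] d/unit [-0.61 -0.03 -0.03]
0.0603141488913394 27.61124700307846
stand [253.5 200.4] 0.57 [0.6152 0.171 ]
tray [118.9 273.8] 0.85 [0.6284 0.0216]
[0.6463907  0.14249741] 1154 0.13258232235701906
```

View pics/w6.png

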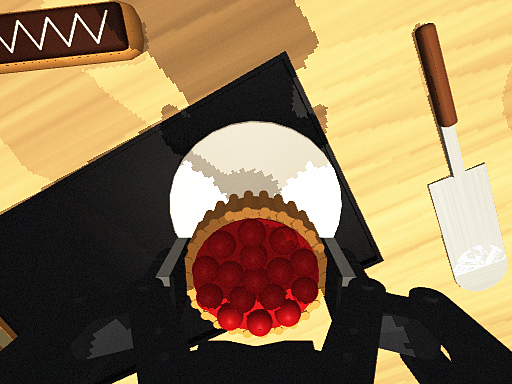

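```bash
cat >> h.py <<'E'
from scipy.optimize import least_squares
def circ(P,r,x0):
    s=least_squares(lambda x:np.hypot(*(P-x).T)-r,x0,loss="soft_l1",f_scale=.001); return s.x,np.mean(abs(s.fun)<.0015)
E
python3 - <<'E'
from h import *
im=get_image("wrist"); t=trace("wrist","stand")
for a in t[:2]: print(a["extent"],a["p"])
m=t[0]["mask"]; P=[]
for c in range(178,336,3):
    r=np.nonzero(m[:,c])[0]
    if len(r) : P.append(ray("wrist",(c,r.min()),.028)[:2])
for r in range(150,230,3):
    c=np.nonzero(m[r])[0]; P+= [ray("wrist",(c.min(),r),.028)[:2],ray("wrist",(c.max()+1,r),.028)[:2]]
print(circ(np.array(P),.07,[.615,.172]))
for q in [(287,52),(382,262),(0,213)]: print(ray("wrist",q,.01)[:2])
A=[ray("wrist",q,.01)[:2] for q in [(287,52),(382,262),(0,213)]]
for a,b in [(0,1),(2,0)]:
    d=A[b]-A[a]; print(np.degrees(np.arctan2(d[1],d[0])),np.linalg.norm(d))
# all of top/scene fits
E
```

```text
[168.7, 119.0, 173.6, 117.5] 0.72
[0.1, 50.9, 383.7, 333.1] 0.3
(array([0.61636758, 0.17244983]), np.float64(0.9345794392523364))
[0.51803194 0.24480603]
[0.71749628 0.25269799]
[ 0.52981108 -0.03234262]
2.2657690453203636 0.199620406166808
92.43367193727568 0.27739885451776486
```

Call:
carry_out:
  deltas:
    - {"translation":[-0.27,-0.02,0.5],"delta_rot":[0,0,0],"fingers":0.2}
    - {"translation":[-0.27,-0.02,0.7],"delta_rot":[0,0,0],"fingers":0.2}
    - {"translation":[0,0,0.8],"delta_rot":[0,0,0],"fingers":0.2}
    - {"translation":[0,0,0.7],"delta_rot":[0,0,0],"fingers":0.2}
    - {"translation":[0,0,0.4],"delta_rot":[0,0,0],"fingers":0.2}
    - {"translation":[0,0,0.2],"delta_rot":[0,0,0],"fingers":0.2}
    - {"translation":[0,0,0.2],"delta_rot":[0,0,0],"fingers":0.2}
    - {"translation":[0,0,0],"delta_rot":[0,0,0],"fingers":0.2}
    - {"translation":[0,0,0],"delta_rot":[0,0,0],"fingers":0.2}
    - {"translation":[0,0,0],"delta_rot":[0,0,0],"fingers":0.2}

```text
time_s: 11.3
position: [0.6171, 0.1724, 0.0126]
eef_rot: [0.001, 0.218, 0.976, 0.0]
force: [0.3, -0.1, -0.4]
finger_gap: 0.0601
finger_force: 27.6
```

```bash
python3 - <<'E'
from h import *
go((.6164,.1725,.0052)); print(sense()["force"])
E
```

```text
at [0.6171 0.1724 0.0126] yaw 64.8 tilt [-0.001  0.001 -1.   ] d/unit [ 0.03 -0.01  0.3 ]
[ 0.29541148 -0.07690525 -0.39693997]
```

Lower, release, rise.

Call:
carry_out:
  deltas:
    - {"translation":[0.03,0,0.1],"delta_rot":[0,0,0],"fingers":0.2}
    - {"translation":[0,0,0.1],"delta_rot":[0,0,0],"fingers":0.2}
    - {"translation":[0,0,0.08],"delta_rot":[0,0,0],"fingers":0.2}
    - {"translation":[0,0,0],"delta_rot":[0,0,0],"fingers":0.2}
    - {"translation":[0,0,0],"delta_rot":[0,0,0],"fingers":0.5}
    - {"translation":[0,0,0],"delta_rot":[0,0,0],"fingers":0.8}
    - {"translation":[0,0,0],"delta_rot":[0,0,0],"fingers":0.8}
    - {"translation":[0,0,0],"delta_rot":[0,0,0],"fingers":0.8}
    - {"translation":[0,0,-0.6],"delta_rot":[0,0,0],"fingers":0.8}
    - {"translation":[0,0,-1],"delta_rot":[0,0,0],"fingers":0.8}

```text
time_s: 12.13
position: [0.6139, 0.1719, 0.0427]
eef_rot: [-0.002, 0.218, 0.976, -0.001]
force: [0.8, 0.4, -0.5]
finger_gap: 0.0771
finger_force: 0.0
```

Call:
carry_out:
  deltas:
    - {"translation":[0,0,-1],"delta_rot":[0,0,0],"fingers":0.8}
    - {"translation":[0,0,-1],"delta_rot":[0,0,0],"fingers":0.8}
    - {"translation":[0.5,0,-1],"delta_rot":[0,0,0],"fingers":0.8}
    - {"translation":[1,0,-1],"delta_rot":[0,0,0],"fingers":0.8}
    - {"translation":[1,0,0],"delta_rot":[0,0,0],"fingers":0.8}
    - {"translation":[0,0,0],"delta_rot":[0,0,0],"fingers":0.8}
    - {"translation":[0,0,0],"delta_rot":[0,0,0],"fingers":0.8}
    - {"translation":[0,0,0],"delta_rot":[0,0,0],"fingers":0.8}
    - {"translation":[0,0,0],"delta_rot":[0,0,0],"fingers":0.8}
    - {"translation":[0,0,0],"delta_rot":[0,0,0],"fingers":0.8}

```text
time_s: 12.97
position: [0.5597, 0.1983, 0.1441]
eef_rot: [-0.0, 0.219, 0.976, -0.0]
force: [-0.6, -0.3, -0.0]
finger_gap: 0.0769
finger_force: 0.0
```

```bash
python3 - <<'E'
from h import *
print(tool()[0]); im=get_image("wrist"); cv2.imwrite("pics/w7.png",im[:,:,::-1])
hsv=cv2.cvtColor(im,cv2.COLOR_RGB2HSV); m=((hsv[...,1]>180)&((hsv[...,0]<6)|(hsv[...,0]>172))&(hsv[...,2]>60)).astype(np.uint8)
k=max(cv2.findContours(m,0,1)[0],key=cv2.contourArea); c,r=cv2.minEnclosingCircle(k); print("berry",c,r,ray("wrist",c,.055))
t=trace("wrist","stand")
for a in t[:2]:
    print(a["extent"],a["p"]); k=max(cv2.findContours(a["mask"].astype(np.uint8),0,1)[0],key=cv2.contourArea)[:,0]
    P=np.array([ray("wrist",q,.028)[:2] for q in k]); print(circ(P,.07,[.616,.172]))
E
```

```text
[0.55974552 0.1983117  0.14412867]
berry (256.04583740234375, 252.77838134765625) 29.615161895751953 [0.61455377 0.17189967 0.055     ]
[188.2, 170.6, 141.7, 129.7] 0.71
(array([0.61438011, 0.17355034]), np.float64(0.84251968503937))
```

View pics/w7.png

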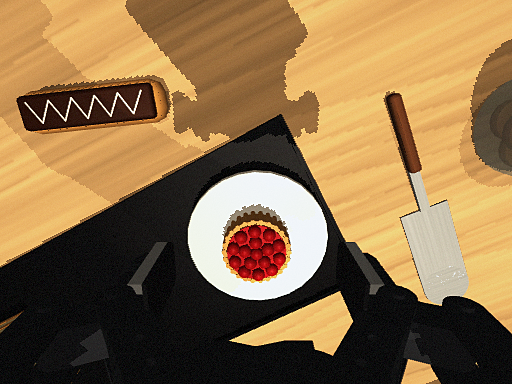

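Call:
carry_out:
  deltas:
    - {"translation":[-0.18,-0.6,-0.2],"delta_rot":[0,0,0],"fingers":0.8}
    - {"translation":[-0.18,-1,-0.2],"delta_rot":[0,0,0],"fingers":0.8}
    - {"translation":[-0.18,-1,-0.2],"delta_rot":[0,0,0],"fingers":0.8}
    - {"translation":[-0.18,-1,-0.2],"delta_rot":[0,0,0],"fingers":0.8}
    - {"translation":[-0.18,-1,-0.2],"delta_rot":[0,0,0],"fingers":0.8}
    - {"translation":[-0.18,-1,-0.2],"delta_rot":[0,0,0],"fingers":0.8}
    - {"translation":[-0.18,-1,-0.2],"delta_rot":[0,0,0],"fingers":0.8}
    - {"translation":[-0.18,-1,-0.2],"delta_rot":[0,0,0],"fingers":0.8}
    - {"translation":[-0.18,-1,-0.2],"delta_rot":[0,0,0],"fingers":0.8}
    - {"translation":[-0.18,-1,0],"delta_rot":[0,0,0],"fingers":0.8}

```text
time_s: 13.9
position: [0.4975, -0.0394, 0.1908]
eef_rot: [0.001, 0.219, 0.976, 0.0]
force: [-0.2, -0.1, 0.5]
finger_gap: 0.0768
finger_force: 0.0
```

Call:
carry_out:
  deltas:
    - {"translation":[-0.18,-1,0],"delta_rot":[0,0,0],"fingers":0.3}
    - {"translation":[-0.18,-1,0],"delta_rot":[0,0,0],"fingers":0.3}
    - {"translation":[-0.18,-1,0],"delta_rot":[0,0,0],"fingers":0.3}
    - {"translation":[-0.18,-1,0],"delta_rot":[0,0,0],"fingers":0.3}
    - {"translation":[-0.18,-1,0],"delta_rot":[0,0,0],"fingers":0.3}
    - {"translation":[-0.18,-1,0],"delta_rot":[0,0,0],"fingers":0.3}
    - {"translation":[-0.18,-1,0],"delta_rot":[0,0,0],"fingers":0.3}
    - {"translation":[-0.18,-1,0],"delta_rot":[0,0,0],"fingers":0.3}
    - {"translation":[-0.18,-1,0],"delta_rot":[0,0,0],"fingers":0.3}
    - {"translation":[-0.18,-1,0],"delta_rot":[0,0,0],"fingers":0.3}

```text
time_s: 14.73
position: [0.4308, -0.2845, 0.1899]
eef_rot: [-0.0, 0.219, 0.976, -0.0]
force: [0.5, -0.4, -0.2]
finger_gap: 0.0553
finger_force: 0.0
```

Call:
carry_out:
  deltas:
    - {"translation":[-0.18,-0.7,0],"delta_rot":[0,0,0],"fingers":0.3}
    - {"translation":[-0.1,-0.5,0],"delta_rot":[0,0,0],"fingers":0.3}
    - {"translation":[0,0,0],"delta_rot":[0,0,0],"fingers":0.3}
    - {"translation":[0,0,0],"delta_rot":[0,0,0],"fingers":0.3}
    - {"translation":[0,0,0],"delta_rot":[0,0,0],"fingers":0.3}
    - {"translation":[0,0,0],"delta_rot":[0,0,0],"fingers":0.3}
    - {"translation":[0,0,0],"delta_rot":[0,0,0],"fingers":0.3}
    - {"translation":[0,0,0],"delta_rot":[0,0,0],"fingers":0.3}
    - {"translation":[0,0,0],"delta_rot":[0,0,0],"fingers":0.3}
    - {"translation":[0,0,0],"delta_rot":[0,0,0],"fingers":0.3}

```text
time_s: 15.57
position: [0.4257, -0.3124, 0.1898]
eef_rot: [0.0, 0.218, 0.976, -0.0]
force: [-0.2, 0.2, 0.5]
finger_gap: 0.0557
finger_force: 0.0
```

```bash
python3 - <<'E'
from h import *
print(np.round(sense()["joint_pos"],2)); go((.4255,-.313,.19)); im=get_image("wrist"); cv2.imwrite("pics/w8.png",im[:,:,::-1]); look("wrist",["cloche"],[0])
for a in recognise("wrist","cloche")[:1]: print(a["extent"],a["p"])
E
```

```text
[ 0.46  0.38  0.12  1.85 -0.06  0.91  1.74]
at [ 0.4257 -0.3124  0.1898] yaw 64.8 tilt [-0. -0. -1.] d/unit [-0.   -0.02 -0.01]
cloche [255.  159.1] 0.73 [ 0.4199 -0.3112]
```

View pics/w8.png

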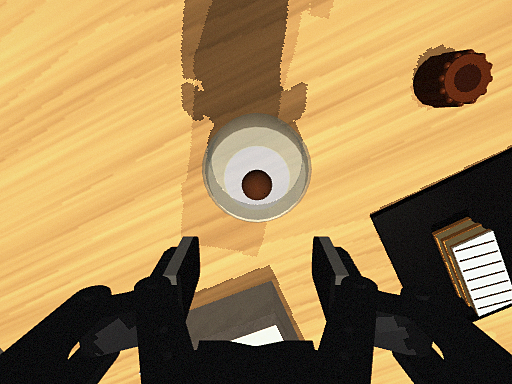

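```bash
python3 - <<'E'
from h import *
im=cv2.imread("pics/w8.png"); hsv=cv2.cvtColor(im,cv2.COLOR_BGR2HSV)[165:205,235:280]
m=((hsv[...,2]<140)&(hsv[...,1]>90)).astype(np.uint8); k=max(cv2.findContours(m,0,1)[0],key=cv2.contourArea); c,r=cv2.minEnclosingCircle(k); c=(c[0]+235,c[1]+165); print(c,r,ray("wrist",c,.1))
print(ray("wrist",(257,168),.03), [proj("wrist",(.4257-.00,-.3124,z)) for z in (0,.1)])
E
```

```text
(256.3595199584961, 184.57393646240234) 15.070490837097168 [ 0.42286313 -0.31154722  0.1       ]
[ 0.42428544 -0.31103542  0.03      ] [array([256.25874477, 163.98157624]), array([256.87089032, 187.89013521])]
```

Call:
carry_out:
  deltas:
    - {"translation":[0.11,0,0.6],"delta_rot":[0,0,0],"fingers":0.3}
    - {"translation":[0,0,0.9],"delta_rot":[0,0,0],"fingers":0.3}
    - {"translation":[0,0,0.9],"delta_rot":[0,0,0],"fingers":0.3}
    - {"translation":[0,0,0.9],"delta_rot":[0,0,0],"fingers":0.3}
    - {"translation":[0,0,0.8],"delta_rot":[0,0,0],"fingers":0.3}
    - {"translation":[0,0,0.5],"delta_rot":[0,0,0],"fingers":0.3}
    - {"translation":[0,0,0.2],"delta_rot":[0,0,0],"fingers":0.3}
    - {"translation":[0,0,0],"delta_rot":[0,0,0],"fingers":0}
    - {"translation":[0,0,0],"delta_rot":[0,0,0],"fingers":-0.15}
    - {"translation":[0,0,0],"delta_rot":[0,0,0],"fingers":-0.2}
  newtons: 30

```text
time_s: 16.55
position: [0.4236, -0.312, 0.0707]
eef_rot: [0.001, 0.218, 0.976, -0.0]
force: [-0.6, -0.6, -0.3]
finger_gap: 0.0341
finger_force: 0.0
```

```bash
python3 - <<'E'
from h import *
im=get_image("wrist"); cv2.imwrite("pics/w9.png",im[:,:,::-1]); go((.423,-.3115,.065)); s=sense(); print(s["force"],s["finger_gap"])
E
```

```text
at [ 0.4237 -0.3119  0.0707] yaw 64.8 tilt [-0.002 -0.    -1.   ] d/unit [0.03 0.   0.23]
[-0.03612746  0.25002911 -0.46714756] 0.0342852351729457
```

View pics/w9.png

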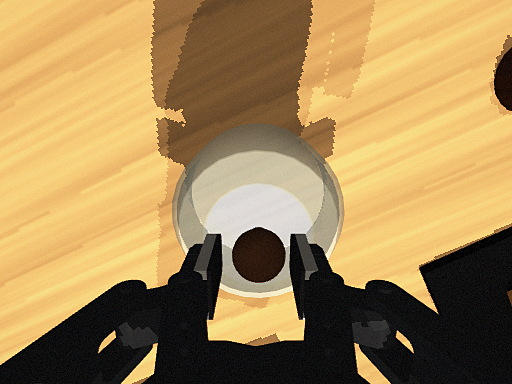

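Call:
carry_out:
  deltas:
    - {"translation":[0.03,0,0.18],"delta_rot":[0,0,0],"fingers":-0.2}
    - {"translation":[0,0,0.18],"delta_rot":[0,0,0],"fingers":-0.2}
    - {"translation":[0,0,0],"delta_rot":[0,0,0],"fingers":-0.3}
    - {"translation":[0,0,0],"delta_rot":[0,0,0],"fingers":-0.4}
    - {"translation":[0,0,0],"delta_rot":[0,0,0],"fingers":-0.6}
    - {"translation":[0,0,0],"delta_rot":[0,0,0],"fingers":-0.6}
    - {"translation":[0,0,0],"delta_rot":[0,0,0],"fingers":-0.6}
    - {"translation":[0,0,0],"delta_rot":[0,0,0],"fingers":-0.6}
    - {"translation":[0,0,-0.1],"delta_rot":[0,0,0],"fingers":-0.6}
    - {"translation":[0,0,-0.2],"delta_rot":[0,0,0],"fingers":-0.6}
  newtons: 50

```text
time_s: 17.43
position: [0.4218, -0.3112, 0.0679]
eef_rot: [-0.001, 0.218, 0.976, 0.0]
force: [0.4, -0.9, -3.5]
finger_gap: 0.0236
finger_force: 49.1
```

Call:
carry_out:
  deltas:
    - {"translation":[0,0,-0.3],"delta_rot":[0,0,0],"fingers":-0.6}
    - {"translation":[0,0,-0.4],"delta_rot":[0,0,0],"fingers":-0.6}
    - {"translation":[0,0,-0.6],"delta_rot":[0,0,0],"fingers":-0.6}
    - {"translation":[0,0,-0.7],"delta_rot":[0,0,0],"fingers":-0.6}
    - {"translation":[0,0,-0.7],"delta_rot":[0,0,0],"fingers":-0.6}
    - {"translation":[0,0,-0.7],"delta_rot":[0,0,0],"fingers":-0.6}
    - {"translation":[0,0,-0.5],"delta_rot":[0,0,0],"fingers":-0.6}
    - {"translation":[0,0,-0.3],"delta_rot":[0,0,0],"fingers":-0.6}
    - {"translation":[0,0,0],"delta_rot":[0,0,0],"fingers":-0.6}
    - {"translation":[0,0,0],"delta_rot":[0,0,0],"fingers":-0.6}

```text
time_s: 18.27
position: [0.4224, -0.3112, 0.1736]
eef_rot: [0.0, 0.218, 0.976, -0.0]
force: [-0.8, 1.0, -3.3]
finger_gap: 0.0235
finger_force: 49.2
```

```bash
python3 - <<'E'
from h import *
p,M=tool(); s=sense(); print(p,s["finger_gap"],s["finger_force"],s["force"],s["wrist_torque"])
im=get_image("wrist"); cv2.imwrite("pics/w10.png",im[:,:,::-1]); get_image("scene"); sc=get_image("scene"); cv2.imwrite("pics/s10.png",sc[:,:,::-1])
a=im[100:340,140:380][:,:,::-1]; b=sc[150:280,70:230][:,:,::-1]
cv2.imwrite("pics/c10.png",np.hstack([cv2.resize(a,(390,390)),cv2.resize(b,(400,390),interpolation=cv2.INTER_CUBIC)]))
for a in trace("wrist","slice")[:1]: print(a["extent"])
E
```

```text
[ 0.42244244 -0.31122191  0.17357465] 0.023536317827827887 49.15319859981537 [-0.75837107  1.04129638 -3.27858332] [-0.02831374  0.03694772  0.00904253]
[439.7, 223.8, 70.1, 107.7]
```

View pics/c10.png

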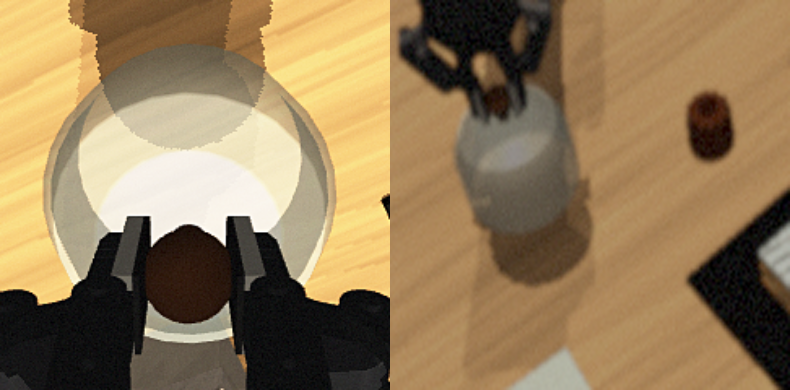

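Call:
carry_out:
  deltas:
    - {"translation":[0.06,0.4,0],"delta_rot":[0,0,0],"fingers":-0.6}
    - {"translation":[0.06,0.7,0],"delta_rot":[0,0,0],"fingers":-0.6}
    - {"translation":[0.06,0.9,0],"delta_rot":[0,0,0],"fingers":-0.6}
    - {"translation":[0.06,0.9,0],"delta_rot":[0,0,0],"fingers":-0.6}
    - {"translation":[0.06,0.9,0],"delta_rot":[0,0,0],"fingers":-0.6}
    - {"translation":[0.06,0.9,0],"delta_rot":[0,0,0],"fingers":-0.6}
    - {"translation":[0.06,0.9,0],"delta_rot":[0,0,0],"fingers":-0.6}
    - {"translation":[0.06,0.9,0],"delta_rot":[0,0,0],"fingers":-0.6}
    - {"translation":[0.06,0.9,0],"delta_rot":[0,0,0],"fingers":-0.6}
    - {"translation":[0.06,0.9,0],"delta_rot":[0,0,0],"fingers":-0.6}

```text
time_s: 19.3
position: [0.4973, -0.115, 0.1728]
eef_rot: [-0.0, 0.218, 0.976, 0.0]
force: [0.9, -0.3, -4.3]
finger_gap: 0.0231
finger_force: 49.3
```

Call:
carry_out:
  deltas:
    - {"translation":[0.06,0.9,0],"delta_rot":[0,0,0],"fingers":-0.6}
    - {"translation":[0.06,0.9,0],"delta_rot":[0,0,0],"fingers":-0.6}
    - {"translation":[0.06,0.9,0],"delta_rot":[0,0,0],"fingers":-0.6}
    - {"translation":[0.06,0.9,0],"delta_rot":[0,0,0],"fingers":-0.6}
    - {"translation":[0.06,0.9,0],"delta_rot":[0,0,0],"fingers":-0.6}
    - {"translation":[0.06,0.9,0],"delta_rot":[0,0,0],"fingers":-0.6}
    - {"translation":[0.06,0.9,0],"delta_rot":[0,0,0],"fingers":-0.6}
    - {"translation":[0.06,0.9,0],"delta_rot":[0,0,0],"fingers":-0.6}
    - {"translation":[0.06,0.9,0],"delta_rot":[0,0,0],"fingers":-0.6}
    - {"translation":[0.06,0.9,0],"delta_rot":[0,0,0],"fingers":-0.6}

```text
time_s: 20.13
position: [0.5791, 0.0949, 0.1727]
eef_rot: [-0.001, 0.218, 0.976, -0.0]
force: [0.1, -0.6, -3.4]
finger_gap: 0.0236
finger_force: 49.3
```

Call:
carry_out:
  deltas:
    - {"translation":[0.06,0.9,0],"delta_rot":[0,0,0],"fingers":-0.6}
    - {"translation":[0.06,0.7,0],"delta_rot":[0,0,0],"fingers":-0.6}
    - {"translation":[0,0.3,0],"delta_rot":[0,0,0],"fingers":-0.6}
    - {"translation":[0,0.1,0],"delta_rot":[0,0,0],"fingers":-0.6}
    - {"translation":[0,0,0],"delta_rot":[0,0,0],"fingers":-0.6}
    - {"translation":[0,0,0.3],"delta_rot":[0,0,0],"fingers":-0.6}
    - {"translation":[0,0,0.3],"delta_rot":[0,0,0],"fingers":-0.6}
    - {"translation":[0,0,0],"delta_rot":[0,0,0],"fingers":-0.6}
    - {"translation":[0,0,0],"delta_rot":[0,0,0],"fingers":-0.6}
    - {"translation":[0,0,0],"delta_rot":[0,0,0],"fingers":-0.6}

```text
time_s: 20.97
position: [0.5979, 0.1388, 0.1582]
eef_rot: [-0.0, 0.219, 0.976, -0.0]
force: [-0.6, -0.4, -3.2]
finger_gap: 0.023
finger_force: 49.3
```

```bash
python3 - <<'E'
from h import *
s=sense(); print(s["finger_gap"],s["force"]); go((.6157,.1728,.0895)); im=get_image("wrist"); cv2.imwrite("pics/w11.png",im[:,:,::-1])
E
```

```text
0.022978871601814672 [-0.57991809 -0.36730935 -3.24245154]
at [0.5979 0.1388 0.1582] yaw 64.7 tilt [ 0. -0. -1.] d/unit [-0.06  1.54  2.75]
```

Call:
carry_out:
  deltas:
    - {"translation":[-0.06,0.5,0],"delta_rot":[0,0,0],"fingers":-0.6}
    - {"translation":[0,0.5,0],"delta_rot":[0,0,0],"fingers":-0.6}
    - {"translation":[0,0.4,0.2],"delta_rot":[0,0,0],"fingers":-0.6}
    - {"translation":[0,0.14,0.4],"delta_rot":[0,0,0],"fingers":-0.6}
    - {"translation":[0,0,0.6],"delta_rot":[0,0,0],"fingers":-0.6}
    - {"translation":[0,0,0.6],"delta_rot":[0,0,0],"fingers":-0.6}
    - {"translation":[0,0,0.4],"delta_rot":[0,0,0],"fingers":-0.6}
    - {"translation":[0,0,0.2],"delta_rot":[0,0,0],"fingers":-0.6}
    - {"translation":[0,0,0],"delta_rot":[0,0,0],"fingers":-0.6}
    - {"translation":[0,0,0],"delta_rot":[0,0,0],"fingers":-0.6}

```text
time_s: 21.85
position: [0.6158, 0.1737, 0.0982]
eef_rot: [-0.0, 0.218, 0.976, -0.0]
force: [0.9, 0.5, -3.8]
finger_gap: 0.0232
finger_force: 49.5
```

```bash
python3 - <<'E'
from h import *
s=sense(); print(s["finger_gap"],s["force"]); go((.6157,.1728,.0895)); im=get_image("wrist"); cv2.imwrite("pics/w11.png",im[:,:,::-1])
E
```

```text
0.023206019111283175 [ 0.88665332  0.52571123 -3.77168701]
at [0.6158 0.1737 0.0982] yaw 64.8 tilt [ 0. -0. -1.] d/unit [-0.01 -0.03  0.35]
```

Lower slowly, watching the force.

Call:
carry_out:
  deltas:
    - {"translation":[0,-0.03,0.1],"delta_rot":[0,0,0],"fingers":-0.6}
    - {"translation":[0,0,0.1],"delta_rot":[0,0,0],"fingers":-0.6}
    - {"translation":[0,0,0.06],"delta_rot":[0,0,0],"fingers":-0.6}
    - {"translation":[0,0,0.06],"delta_rot":[0,0,0],"fingers":-0.6}
    - {"translation":[0,0,0],"delta_rot":[0,0,0],"fingers":-0.6}
    - {"translation":[0,0,0],"delta_rot":[0,0,0],"fingers":-0.6}
    - {"translation":[0,0,0],"delta_rot":[0,0,0],"fingers":-0.6}
    - {"translation":[0,0,0],"delta_rot":[0,0,0],"fingers":-0.6}
    - {"translation":[0,0,0],"delta_rot":[0,0,0],"fingers":-0.6}
    - {"translation":[0,0,0],"delta_rot":[0,0,0],"fingers":-0.6}

```text
time_s: 22.73
position: [0.6155, 0.173, 0.0903]
eef_rot: [0.0, 0.218, 0.976, 0.0]
force: [-0.4, 0.1, -3.5]
finger_gap: 0.0234
finger_force: 49.5
```

Call:
carry_out:
  deltas:
    - {"translation":[0,0,0.04],"delta_rot":[0,0,0],"fingers":-0.6}
    - {"translation":[0,0,0.04],"delta_rot":[0,0,0],"fingers":-0.6}
    - {"translation":[0,0,0],"delta_rot":[0,0,0],"fingers":-0.6}
    - {"translation":[0,0,0],"delta_rot":[0,0,0],"fingers":-0.6}
    - {"translation":[0,0,0],"delta_rot":[0,0,0],"fingers":-0.6}
    - {"translation":[0,0,0],"delta_rot":[0,0,0],"fingers":-0.6}
    - {"translation":[0,0,0],"delta_rot":[0,0,0],"fingers":-0.6}
    - {"translation":[0,0,0],"delta_rot":[0,0,0],"fingers":-0.6}
    - {"translation":[0,0,0],"delta_rot":[0,0,0],"fingers":-0.6}
    - {"translation":[0,0,0],"delta_rot":[0,0,0],"fingers":-0.6}

```text
time_s: 23.57
position: [0.6158, 0.1732, 0.0885]
eef_rot: [0.0, 0.218, 0.976, 0.0]
force: [1.1, 2.3, 2.1]
finger_gap: 0.0232
finger_force: 49.9
```

Call:
carry_out:
  deltas:
    - {"translation":[0,0,0],"delta_rot":[0,0,0],"fingers":-0.4}
    - {"translation":[0,0,0],"delta_rot":[0,0,0],"fingers":-0.2}
    - {"translation":[0,0,0],"delta_rot":[0,0,0],"fingers":0.1}
    - {"translation":[0,0,0],"delta_rot":[0,0,0],"fingers":0.3}
    - {"translation":[0,0,0],"delta_rot":[0,0,0],"fingers":0.3}
    - {"translation":[0,0,0],"delta_rot":[0,0,0],"fingers":0.3}
    - {"translation":[0,0,-0.4],"delta_rot":[0,0,0],"fingers":0.3}
    - {"translation":[0,0,-1],"delta_rot":[0,0,0],"fingers":0.3}
    - {"translation":[0,0,-1],"delta_rot":[0,0,0],"fingers":0.3}
    - {"translation":[0,0,-0.6],"delta_rot":[0,0,0],"fingers":0.3}

```text
time_s: 24.4
position: [0.6163, 0.173, 0.1665]
eef_rot: [0.001, 0.218, 0.976, 0.001]
force: [0.4, 0.6, 0.1]
finger_gap: 0.0555
finger_force: 0.0
```

Call:
carry_out:
  deltas:
    - {"translation":[0.6,-0.6,0],"delta_rot":[0,0,0],"fingers":0.5}
    - {"translation":[0.6,-0.7,0],"delta_rot":[0,0,0],"fingers":0.5}
    - {"translation":[0.6,-0.7,0],"delta_rot":[0,0,0],"fingers":0.5}
    - {"translation":[0.6,-0.7,0],"delta_rot":[0,0,0],"fingers":0.5}
    - {"translation":[0.6,-0.7,0],"delta_rot":[0,0,0],"fingers":0.5}
    - {"translation":[0.6,-0.7,0],"delta_rot":[0,0,0],"fingers":0.5}
    - {"translation":[0.6,-0.7,0],"delta_rot":[0,0,0],"fingers":0.5}
    - {"translation":[0.6,-0.7,0],"delta_rot":[0,0,0],"fingers":0.5}
    - {"translation":[0.2,-0.4,0],"delta_rot":[0,0,0.5],"fingers":0.5}
    - {"translation":[0,0,0],"delta_rot":[0,0,0.7],"fingers":0.5}

```text
time_s: 25.23
position: [0.4372, 0.0909, 0.1641]
eef_rot: [-0.0, 0.266, 0.964, -0.0]
force: [0.8, 1.2, -0.1]
finger_gap: 0.0641
finger_force: 0.0
```

Call:
carry_out:
  deltas:
    - {"translation":[0,0,0],"delta_rot":[0,0,1],"fingers":0.5}
    - {"translation":[0,0,0],"delta_rot":[0,0,1],"fingers":0.5}
    - {"translation":[0,0,0],"delta_rot":[0,0,1],"fingers":0.5}
    - {"translation":[0,0,0],"delta_rot":[0,0,1],"fingers":0.5}
    - {"translation":[0,0,0],"delta_rot":[0,0,1],"fingers":0.5}
    - {"translation":[0,0,0],"delta_rot":[0,0,1],"fingers":0.5}
    - {"translation":[0,0,0],"delta_rot":[0,0,1],"fingers":0.5}
    - {"translation":[0,0,0],"delta_rot":[0,0,1],"fingers":0.5}
    - {"translation":[0,0,0],"delta_rot":[0,0,1],"fingers":0.5}
    - {"translation":[0,0,0],"delta_rot":[0,0,1],"fingers":0.5}

```text
time_s: 26.07
position: [0.4397, 0.0928, 0.164]
eef_rot: [0.0, 0.621, 0.784, 0.0]
force: [0.6, 0.2, 0.2]
finger_gap: 0.0642
finger_force: 0.0
```

Call:
carry_out:
  deltas:
    - {"translation":[0,0,0.5],"delta_rot":[0,0,1],"fingers":0.5}
    - {"translation":[0,0,0.5],"delta_rot":[0,0,1],"fingers":0.5}
    - {"translation":[0,0,0.5],"delta_rot":[0,0,1],"fingers":0.5}
    - {"translation":[0,0,0.5],"delta_rot":[0,0,1],"fingers":0.5}
    - {"translation":[0,0,0.5],"delta_rot":[0,0,1],"fingers":0.5}
    - {"translation":[0,0,0],"delta_rot":[0,0,1],"fingers":0.5}
    - {"translation":[0,0,0],"delta_rot":[0,0,1],"fingers":0.5}
    - {"translation":[0,0,0],"delta_rot":[0,0,0],"fingers":0.5}
    - {"translation":[0,0,0],"delta_rot":[0,0,0],"fingers":0.5}
    - {"translation":[0,0,0],"delta_rot":[0,0,0],"fingers":0.5}

```text
time_s: 26.9
position: [0.4398, 0.0929, 0.1012]
eef_rot: [0.0, 0.811, 0.585, 0.0]
force: [0.5, 0.1, -0.1]
finger_gap: 0.0639
finger_force: 0.0
```

```bash
cat >> h.py <<'E'
def rect(c,t,z,i=0):
    a=trace(c,t)
    if not a: return None
    k=max(cv2.findContours(a[0]["mask"].astype(np.uint8),0,1)[0],key=cv2.contourArea)[:,0]
    P=np.array([ray(c,q,z)[:2] for q in k]); x,w,an=cv2.minAreaRect((P*1000).astype(np.float32)); print(c,t,np.round(x,1),np.round(w,1),round(an,2),round(a[0]["p"],2))
E
python3 - <<'E'
from h import *
im=get_image("wrist"); cv2.imwrite("pics/w12.png",im[:,:,::-1]); go((.44,.094,.1),-18.7)
look("wrist",["eclair"],[0]); rect("wrist","eclair",.02); rect("wrist","eclair",.028)
im=get_image("top"); cv2.imwrite("pics/t12.png",im[:,:,::-1]); look("top",["cloche","stand","slice"],[.028,.004,.004])
E
```

```text
at [0.4398 0.0928 0.1012] yaw -18.5 tilt [ 0.001  0.    -1.   ] d/unit [ 0.05 -0.01  0.05] rotz units 0.05
eclair [253.6 180.6] 0.79 [0.4385 0.0957]
wrist eclair [437.8  93.8] [130.5  39. ] 70.77 0.76
wrist eclair [438.6  96. ] [126.2  37.7] 70.74 0.76
cloche [201.8 169.9] 0.92 [0.621  0.1661]
slice [306.4 164.2] 0.76 [ 0.6431 -0.1382]
```

Call:
carry_out:
  deltas:
    - {"translation":[0.05,-0.08,0.5],"delta_rot":[0,0,0.15],"fingers":0.5}
    - {"translation":[0,0,0.8],"delta_rot":[0,0,0],"fingers":0.5}
    - {"translation":[0,0,0.9],"delta_rot":[0,0,0],"fingers":0.5}
    - {"translation":[0,0,0.9],"delta_rot":[0,0,0],"fingers":0.5}
    - {"translation":[0,0,0.8],"delta_rot":[0,0,0],"fingers":0.5}
    - {"translation":[0,0,0.5],"delta_rot":[0,0,0],"fingers":0.5}
    - {"translation":[0,0,0.3],"delta_rot":[0,0,0],"fingers":0.5}
    - {"translation":[0,0,0],"delta_rot":[0,0,0],"fingers":0.5}
    - {"translation":[0,0,0],"delta_rot":[0,0,0],"fingers":0.5}
    - {"translation":[0,0,0],"delta_rot":[0,0,0],"fingers":0.5}

```text
time_s: 28.13
position: [0.4385, 0.0946, -0.0161]
eef_rot: [0.0, 0.816, 0.578, 0.0]
force: [-0.4, -0.1, 0.5]
finger_gap: 0.0641
finger_force: 0.0
```

Call:
carry_out:
  deltas:
    - {"translation":[0,0,0.06],"delta_rot":[0,0,0],"fingers":0.2}
    - {"translation":[0,0,0],"delta_rot":[0,0,0],"fingers":0.05}
    - {"translation":[0,0,0],"delta_rot":[0,0,0],"fingers":-0.05}
    - {"translation":[0,0,0],"delta_rot":[0,0,0],"fingers":-0.1}
    - {"translation":[0,0,0],"delta_rot":[0,0,0],"fingers":-0.2}
    - {"translation":[0,0,0],"delta_rot":[0,0,0],"fingers":-0.3}
    - {"translation":[0,0,0],"delta_rot":[0,0,0],"fingers":-0.3}
    - {"translation":[0,0,0],"delta_rot":[0,0,0],"fingers":-0.3}
    - {"translation":[0,0,0],"delta_rot":[0,0,0],"fingers":-0.3}
    - {"translation":[0,0,0],"delta_rot":[0,0,0],"fingers":-0.3}
  newtons: 25

```text
time_s: 28.97
position: [0.4382, 0.0947, -0.0179]
eef_rot: [0.0, 0.816, 0.579, 0.0]
force: [-0.7, 0.4, 4.9]
finger_gap: 0.0375
finger_force: 25.1
```

Call:
carry_out:
  deltas:
    - {"translation":[0,0,-0.5],"delta_rot":[0,0,0],"fingers":-0.3}
    - {"translation":[0,0,-0.8],"delta_rot":[0,0,0],"fingers":-0.3}
    - {"translation":[0,0,-0.9],"delta_rot":[0,0,0],"fingers":-0.3}
    - {"translation":[-0.1,0.3,-0.9],"delta_rot":[0,0,0],"fingers":-0.3}
    - {"translation":[-0.2,0.5,-0.9],"delta_rot":[0,0,0],"fingers":-0.3}
    - {"translation":[-0.3,0.9,-0.7],"delta_rot":[0,0,0],"fingers":-0.3}
    - {"translation":[-0.3,1,0],"delta_rot":[0,0,0],"fingers":-0.3}
    - {"translation":[-0.3,1,0],"delta_rot":[0,0,0],"fingers":-0.3}
    - {"translation":[-0.4,1,0],"delta_rot":[0,0,0],"fingers":-0.3}
    - {"translation":[-0.4,1,0],"delta_rot":[0,0,0],"fingers":-0.3}

```text
time_s: 29.8
position: [0.5567, -0.0004, 0.0994]
eef_rot: [-0.0, 0.815, 0.579, 0.0]
force: [0.6, 0.2, -1.2]
finger_gap: 0.0377
finger_force: 25.7
```

Call:
carry_out:
  deltas:
    - {"translation":[-0.4,1,0],"delta_rot":[0,0,0],"fingers":-0.3}
    - {"translation":[-0.4,1,0],"delta_rot":[0,0,0],"fingers":-0.3}
    - {"translation":[-0.4,1,0],"delta_rot":[0,0,0],"fingers":-0.3}
    - {"translation":[-0.2,1,0],"delta_rot":[0,0,0],"fingers":-0.3}
    - {"translation":[0,0.1,0],"delta_rot":[0,0,1],"fingers":-0.3}
    - {"translation":[0,0,0],"delta_rot":[0,0,1],"fingers":-0.3}
    - {"translation":[0,0,0],"delta_rot":[0,0,1],"fingers":-0.3}
    - {"translation":[0,0,0],"delta_rot":[0,0,1],"fingers":-0.3}
    - {"translation":[0,0,0],"delta_rot":[0,0,1],"fingers":-0.3}
    - {"translation":[0,0,0],"delta_rot":[0,0,1],"fingers":-0.3}

```text
time_s: 30.63
position: [0.6408, -0.0666, 0.099]
eef_rot: [-0.0, 0.931, 0.366, -0.0]
force: [0.1, -0.2, -0.6]
finger_gap: 0.0377
finger_force: 25.7
```

Call:
carry_out:
  deltas:
    - {"translation":[0,0,0],"delta_rot":[0,0,1],"fingers":-0.3}
    - {"translation":[0,0,0],"delta_rot":[0,0,1],"fingers":-0.3}
    - {"translation":[0,0,0],"delta_rot":[0,0,1],"fingers":-0.3}
    - {"translation":[0,0,0],"delta_rot":[0,0,1],"fingers":-0.3}
    - {"translation":[0,0,0],"delta_rot":[0,0,1],"fingers":-0.3}
    - {"translation":[0,0,0],"delta_rot":[0,0,1],"fingers":-0.3}
    - {"translation":[0,0,0],"delta_rot":[0,0,1],"fingers":-0.3}
    - {"translation":[0,0,0],"delta_rot":[0,0,1],"fingers":-0.3}
    - {"translation":[0,0,0],"delta_rot":[0,0,0.9],"fingers":-0.3}
    - {"translation":[0,0,0],"delta_rot":[0,0,0],"fingers":-0.3}

```text
time_s: 31.47
position: [0.6408, -0.0663, 0.0989]
eef_rot: [-0.0, 1.0, 0.019, -0.0]
force: [0.1, 0.6, -1.3]
finger_gap: 0.0373
finger_force: 25.7
```

```bash
python3 - <<'E'
from h import *
im=get_image("wrist"); cv2.imwrite("pics/w13.png",im[:,:,::-1]); go((.6416,-.0655,.1),-87.3); print(sense()["finger_gap"])
look("wrist",["slice","eclair","tray"],[.004,.1,0]); rect("wrist","slice",.046); rect("wrist","eclair",.145)
for a in trace("wrist","slice")[:1]: print(a["extent"])
E
```

```text
at [ 0.6408 -0.0664  0.0989] yaw -87.5 tilt [-0.001  0.    -1.   ] d/unit [ 0.03 -0.04 -0.04] rotz units -0.05
0.037584096329559925
slice [323.2 186.2] 0.63 [ 0.6425 -0.1259]
eclair [257.7 245.1] 0.78 [ 0.6316 -0.0692]
tray [155.7 193.4] 0.97 [0.6283 0.0209]
wrist slice [ 644.3 -126.5] [104.   51.5] 3.39 0.89
wrist eclair [653.9 -67.2] [103.5  35.1] 2.34 0.8
[297.7, 126.9, 77.0, 139.1]
```

View pics/w13.png

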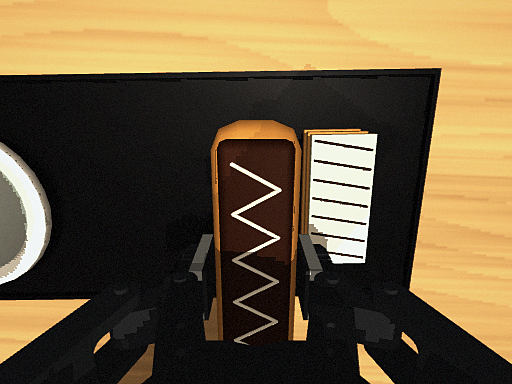

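```bash
python3 - <<'E'
from h import *
im=cv2.imread("pics/w13.png"); hsv=cv2.cvtColor(im,cv2.COLOR_BGR2HSV).astype(int)
m=((hsv[...,1]<60)&(hsv[...,2]>150)).astype(np.uint8); m[:,:300]=0; m[:,390:]=0; m[:120]=0; m[275:]=0
m=cv2.morphologyEx(m,cv2.MORPH_CLOSE,np.ones((7,7))); k=max(cv2.findContours(m,0,1)[0],key=cv2.contourArea)[:,0]
P=np.array([ray("wrist",q,.046)[:2] for q in k]); x,w,an=cv2.minAreaRect((P*1000).astype(np.float32)); print("slice top",x,w,an,cv2.boundingRect(k))
def fit(pts):
    A=np.array([ray("wrist",q,.046)[:2] for q in pts]); c=A.mean(0); d=np.linalg.svd(A-c)[2][0]; return c,d,np.degrees(np.arctan2(d[1],d[0]))
R_=[(m[r].nonzero()[0].max()+1,r) for r in range(145,255)]; L_=[(m[r].nonzero()[0].min(),r) for r in range(140,220)]; T_=[(c,m[:,c].nonzero()[0].min()) for c in range(316,372)]; B_=[(c,m[:,c].nonzero()[0].max()+1) for c in range(330,364)]
for n,e in zip("RLTB",(R_,L_,T_,B_)): print(n,fit(e))
for q in [(440,69),(2,75),(409,300)]: print(q,ray("wrist",q,.01)[:2])
E
```

```text
slice top (642.0496215820312, -129.7786865234375) (100.2883071899414, 45.310585021972656) 3.134131908416748 (309, 134, 69, 130)
R (array([ 0.64464074, -0.1526603 ]), array([-0.99840095, -0.05652906]), np.float64(-176.7593959920699))
L (array([ 0.65829554, -0.10667321]), array([-0.99832106, -0.05792291]), np.float64(-176.67940318509946))
T (array([ 0.6917361 , -0.12652413]), array([ 0.06825172, -0.99766813]), np.float64(-86.08642202261683))
B (array([ 0.59252426, -0.14115012]), array([ 0.00270293, -0.99999635]), np.float64(-89.84513341127027))
(440, 69) [ 0.74047492 -0.20395054]
(2, 75) [0.72217885 0.1309844 ]
(409, 300) [ 0.5357177  -0.21795971]
```

Call:
carry_out:
  deltas:
    - {"translation":[-0.1,-0.32,0],"delta_rot":[0,0,-0.15],"fingers":-0.3}
    - {"translation":[0,0,0.3],"delta_rot":[0,0,0],"fingers":-0.3}
    - {"translation":[0,0,0.6],"delta_rot":[0,0,0],"fingers":-0.3}
    - {"translation":[0,0,0.7],"delta_rot":[0,0,0],"fingers":-0.3}
    - {"translation":[0,0,0.6],"delta_rot":[0,0,0],"fingers":-0.3}
    - {"translation":[0,0,0.4],"delta_rot":[0,0,0],"fingers":-0.3}
    - {"translation":[0,0,0],"delta_rot":[0,0,0],"fingers":-0.3}
    - {"translation":[0,0,0],"delta_rot":[0,0,0],"fingers":-0.3}
    - {"translation":[0,0,0],"delta_rot":[0,0,0],"fingers":-0.3}
    - {"translation":[0,0,0],"delta_rot":[0,0,0],"fingers":-0.3}

```text
time_s: 32.65
position: [0.6389, -0.0591, 0.0352]
eef_rot: [0.0, 1.0, 0.027, 0.001]
force: [0.7, -0.5, -0.5]
finger_gap: 0.0377
finger_force: 25.7
```

```bash
python3 - <<'E'
from h import *
im=get_image("wrist"); cv2.imwrite("pics/w14.png",im[:,:,::-1]); go((.638,-.0584,-.013),-86.8); p,M=tool()
a=trace("wrist","eclair")[0]; m=a["mask"]; print(a["extent"]); z=p[2]+.018+.016
tip=a["extent"]; q=(tip[0]+tip[2]/2,tip[1]); print("tip in tool",M.T@(ray("wrist",q,z)-p))
for r in (170,200,225):
    c=m[r].nonzero()[0]; print([np.round(M.T@(ray("wrist",(x,r),z)-p),4)[:2] for x in (c.min(),c.max()+1)])
hsv=cv2.cvtColor(im,cv2.COLOR_RGB2HSV).astype(int)
m=((hsv[...,1]<60)&(hsv[...,2]>150)).astype(np.uint8); m[:,:300]=0;m[:100]=0
k=max(cv2.findContours(cv2.morphologyEx(m,cv2.MORPH_CLOSE,np.ones((7,7))),0,1)[0],key=cv2.contourArea)[:,0]
P=np.array([ray("wrist",q,.046)[:2] for q in k]); print(cv2.minAreaRect((P*1000).astype(np.float32)),cv2.boundingRect(k))
E
```

```text
at [ 0.6389 -0.059   0.0352] yaw -86.9 tilt [ 0.002  0.    -1.   ] d/unit [-0.04 -0.03  1.93] rotz units -0.03
[211.6, 119.1, 88.3, 227.1]
tip in tool [ 0.06401473  0.00104023 -0.03390358]
[array([ 0.0426, -0.0183]), array([0.0426, 0.0205])]
[array([ 0.029, -0.018]), array([0.029 , 0.0202])]
[array([ 0.017 , -0.0184]), array([0.017 , 0.0207])]
((649.2241821289062, -128.82139587402344), (83.87178039550781, 45.120338439941406), 3.059901475906372) (342, 148, 99, 147)
```

Call:
carry_out:
  deltas:
    - {"translation":[0,-0.05,0.4],"delta_rot":[0,0,-0.03],"fingers":-0.3}
    - {"translation":[0,0,0.5],"delta_rot":[0,0,0],"fingers":-0.3}
    - {"translation":[0,0,0.5],"delta_rot":[0,0,0],"fingers":-0.3}
    - {"translation":[0,0,0.25],"delta_rot":[0,0,0],"fingers":-0.3}
    - {"translation":[0,0,0.15],"delta_rot":[0,0,0],"fingers":-0.3}
    - {"translation":[0,0,0],"delta_rot":[0,0,0],"fingers":-0.3}
    - {"translation":[0,0,0],"delta_rot":[0,0,0],"fingers":-0.3}
    - {"translation":[0,0,0],"delta_rot":[0,0,0],"fingers":-0.3}
    - {"translation":[0,0,0],"delta_rot":[0,0,0],"fingers":-0.3}
    - {"translation":[0,0,0],"delta_rot":[0,0,0],"fingers":-0.3}

```text
time_s: 33.58
position: [0.6386, -0.0576, -0.0103]
eef_rot: [0.0, 1.0, 0.028, 0.0]
force: [-0.1, 0.1, -0.9]
finger_gap: 0.0376
finger_force: 25.7
```

```bash
python3 - <<'E'
from h import *
go((.638,-.0584,-.0140),-86.8); print(sense()["force"])
E
```

```text
at [ 0.6386 -0.0576 -0.0103] yaw -86.8 tilt [ 0.001  0.    -1.   ] d/unit [-0.02  0.03  0.15] rotz units 0.00
[-0.11907087  0.0632145  -0.88136838]
```

Call:
carry_out:
  deltas:
    - {"translation":[0,0,0.08],"delta_rot":[0,0,0],"fingers":-0.3}
    - {"translation":[0,0,0.06],"delta_rot":[0,0,0],"fingers":-0.3}
    - {"translation":[0,0,0],"delta_rot":[0,0,0],"fingers":-0.3}
    - {"translation":[0,0,0],"delta_rot":[0,0,0],"fingers":-0.05}
    - {"translation":[0,0,0],"delta_rot":[0,0,0],"fingers":0.1}
    - {"translation":[0,0,0],"delta_rot":[0,0,0],"fingers":0.15}
    - {"translation":[0,0,0],"delta_rot":[0,0,0],"fingers":0.15}
    - {"translation":[0,0,0],"delta_rot":[0,0,0],"fingers":0.15}
    - {"translation":[0,0,-0.5],"delta_rot":[0,0,0],"fingers":0.15}
    - {"translation":[0,0,-1],"delta_rot":[0,0,0],"fingers":0.15}

```text
time_s: 34.42
position: [0.6364, -0.0571, 0.0217]
eef_rot: [-0.0, 1.0, 0.028, -0.002]
force: [0.1, 0.5, -0.1]
finger_gap: 0.0487
finger_force: 0.0
```

Call:
carry_out:
  deltas:
    - {"translation":[0,0,-1],"delta_rot":[0,0,0],"fingers":0.15}
    - {"translation":[0,0,-1],"delta_rot":[0,0,0],"fingers":0.15}
    - {"translation":[0,0,-1],"delta_rot":[0,0,0],"fingers":0.3}
    - {"translation":[-0.5,0,-1],"delta_rot":[0,0,0],"fingers":0.5}
    - {"translation":[-1,0,0],"delta_rot":[0,0,0],"fingers":0.6}
    - {"translation":[-1,0,0],"delta_rot":[0,0,0],"fingers":0.6}
    - {"translation":[-0.5,0,0],"delta_rot":[0,0,0],"fingers":0.6}
    - {"translation":[0,0,0],"delta_rot":[0,0,0],"fingers":0.6}
    - {"translation":[0,0,0],"delta_rot":[0,0,0],"fingers":0.6}
    - {"translation":[0,0,0],"delta_rot":[0,0,0],"fingers":0.6}

```text
time_s: 35.25
position: [0.5645, -0.0616, 0.1239]
eef_rot: [0.0, 1.0, 0.028, 0.001]
force: [0.1, -0.5, -0.3]
finger_gap: 0.0687
finger_force: 0.0
```

```bash
python3 - <<'E'
from h import *
im=get_image("wrist"); cv2.imwrite("pics/w15.png",im[:,:,::-1]); go((.4255,-.095,.1))
rect("wrist","eclair",.02);rect("wrist","eclair",.03); look("wrist",["canele","eclair","slice","stand"],[0,.004,.004,.004]); rect("wrist","slice",.046)
hsv=cv2.cvtColor(im,cv2.COLOR_RGB2HSV).astype(int); m=((hsv[...,1]<60)&(hsv[...,2]>150)).astype(np.uint8)
for k in cv2.findContours(cv2.morphologyEx(m,cv2.MORPH_CLOSE,np.ones((7,7))),0,1)[0]:
    if cv2.contourArea(k)>800:
        P=np.array([ray("wrist",q[0],.046)[:2] for q in k]); print(cv2.boundingRect(k),cv2.minAreaRect((P*1000).astype(np.float32)))
E
```

```text
at [ 0.5646 -0.0617  0.1236] yaw -86.7 tilt [ 0.001  0.    -1.   ] d/unit [-5.63  1.02  0.94]
wrist eclair [637.1 -58.4] [129.7  38.1] 2.8 0.87
wrist eclair [636.8 -58.5] [124.8  36.7] 2.8 0.87
canele [283.  304.1] 0.77 [ 0.4244 -0.1001]
canele [336.1  97.3] 0.64 [ 0.6408 -0.1296]
slice [335.6  98.7] 0.72 [ 0.6392 -0.1284]
wrist slice [ 640.3 -125.9] [98.6 51.9] 2.98 0.97
(0, 28, 58, 162) ((609.4786376953125, 112.98206329345703), (42.59475326538086, 121.13048553466797), 79.89571380615234)
(317, 23, 73, 141) ((640.1535034179688, -129.41949462890625), (99.35970306396484, 45.14696502685547), 3.149250030517578)
```

View pics/w15.png

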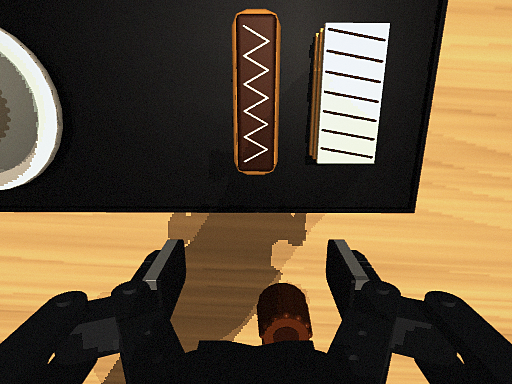

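Call:
carry_out:
  deltas:
    - {"translation":[-0.6,0.1,0],"delta_rot":[0,0,0],"fingers":0.8}
    - {"translation":[-1,0.2,0],"delta_rot":[0,0,0],"fingers":0.8}
    - {"translation":[-1,0.2,0],"delta_rot":[0,0,0],"fingers":0.8}
    - {"translation":[-1,0.2,0],"delta_rot":[0,0,0],"fingers":0.8}
    - {"translation":[-1,0.2,0],"delta_rot":[0,0,0],"fingers":0.8}
    - {"translation":[-0.6,0.1,0],"delta_rot":[0,0,0],"fingers":0.8}
    - {"translation":[-0.4,0,0],"delta_rot":[0,0,0],"fingers":0.8}
    - {"translation":[0,0,0],"delta_rot":[0,0,0],"fingers":0.8}
    - {"translation":[0,0,0],"delta_rot":[0,0,0],"fingers":0.8}
    - {"translation":[0,0,0],"delta_rot":[0,0,0],"fingers":0.8}

```text
time_s: 36.48
position: [0.4265, -0.0944, 0.1234]
eef_rot: [0.0, 1.0, 0.029, 0.001]
force: [1.0, -0.3, 0.7]
finger_gap: 0.0771
finger_force: 0.0
```

```bash
python3 - <<'E'
from h import *
im=get_image("wrist"); cv2.imwrite("pics/w16.png",im[:,:,::-1]); go((.4255,-.097,.1)); p,M=tool()
look("wrist",["canele"],[0])
for a in trace("wrist","canele")[:1]:
    print(a["extent"],a["p"]); k=max(cv2.findContours(a["mask"].astype(np.uint8),0,1)[0],key=cv2.contourArea)[:,0].astype(float)
    def hull(x):
        t=np.linspace(0,2*np.pi,60); pts=[]
        for z,r in ((0,.026),(.05,.0235)): pts+= [proj("wrist",(x[0]+r*np.cos(u),x[1]+r*np.sin(u),z)) for u in t]
        return cv2.convexHull(np.array(pts,np.float32))
    f=lambda x:[cv2.pointPolygonTest(hull(x),(float(q[0]),float(q[1])),True) for q in k[::2]]
    s=least_squares(f,[.4255,-.098],loss="soft_l1",diff_step=1e-3); print(s.x,np.abs(s.fun).mean())
E
```

```text
at [ 0.4264 -0.0944  0.1233] yaw -86.7 tilt [ 0.001  0.001 -1.   ] d/unit [-0.04  0.1   0.93]
canele [259.9 181.4] 0.89 [ 0.4224 -0.0996]
[228.6, 153.0, 64.8, 70.9] 0.78Traceback (most recent call last):
  File "<stdin>", line 11, in <module>
    return func(*args, **kwargs)
    vector_fun = VectorFunction(
        fun_wrapped,
    ...<6 lines>...
        workers=workers
    )
    self._update_fun()
    ~~~~~~~~~~~~~~~~^^
    self.f = self.fun_wrapped(xp_copy(self.x))
             ~~~~~~~~~~~~~~~~^^^^^^^^^^^^^^^^^
    return np.atleast_1d(self.fun(x))
                         ~~~~~~~~^^^
    return self.f(x, *self.args, **self.kwargs)
           ~~~~~~^^^^^^^^^^^^^^^^^^^^^^^^^^^^^^
  File "<stdin>", line 10, in <lambda>
  File "<stdin>", line 8, in hull
  File "h.py", line 9, in proj
    K,E,_=cam(n); p=E[:3,:3].T@(np.array(P,float)-E[:3,3]); q=K@np.array([p[0],-p[1],-p[2]]); return q[:2]/q[2]
          ~~~^^^
  File "h.py", line 4, in cam
    c=camera_info(n); return np.array(c["intrinsics"]),np.array(c["extrinsics"]),c
ValueError: time passes only in moves, steps and waits
```

```bash
sed -i 's/^def cam(n):/import functools\n@functools.lru_cache(None)\ndef cam(n):/' h.py; cat >> h.py <<'E'
def canele(x0):
    get_image("wrist"); a=trace("wrist","canele")[0]; k=max(cv2.findContours(a["mask"].astype(np.uint8),0,1)[0],key=cv2.contourArea)[:,0].astype(float)
    def f(x):
        t=np.linspace(0,2*np.pi,60); h=cv2.convexHull(np.array([proj("wrist",(x[0]+r*np.cos(u),x[1]+r*np.sin(u),z+x0[2])) for z,r in ((0,.026),(.05,.0235)) for u in t],np.float32))
        return [cv2.pointPolygonTest(h,(float(q[0]),float(q[1])),True) for q in k[::2]]
    s=least_squares(f,x0[:2],loss="soft_l1",diff_step=1e-3); print("canele",s.x,np.abs(s.fun).mean(),a["p"])
E
python3 - <<'E'
from h import *
canele((.4255,-.098,0)); go((.4255,-.097,.1))
E
```

```text
canele [ 0.42608944 -0.09827309] 0.9155144066038425 0.6
at [ 0.4255 -0.0946  0.1231] yaw -86.8 tilt [-0.  0. -1.] d/unit [-0.    0.1   0.92]
```

Call:
carry_out:
  deltas:
    - {"translation":[0.02,0.15,0.4],"delta_rot":[0,0,0],"fingers":0.8}
    - {"translation":[0,0,0.7],"delta_rot":[0,0,0],"fingers":0.8}
    - {"translation":[0,0,0.9],"delta_rot":[0,0,0],"fingers":0.8}
    - {"translation":[0,0,0.9],"delta_rot":[0,0,0],"fingers":0.8}
    - {"translation":[0,0,0.9],"delta_rot":[0,0,0],"fingers":0.8}
    - {"translation":[0,0,0.8],"delta_rot":[0,0,0],"fingers":0.8}
    - {"translation":[0,0,0.5],"delta_rot":[0,0,0],"fingers":0.8}
    - {"translation":[0,0,0.2],"delta_rot":[0,0,0],"fingers":0.8}
    - {"translation":[0,0,0],"delta_rot":[0,0,0],"fingers":0.8}
    - {"translation":[0,0,0],"delta_rot":[0,0,0],"fingers":0.8}

```text
time_s: 37.57
position: [0.4259, -0.0985, -0.009]
eef_rot: [-0.0, 1.0, 0.028, -0.0]
force: [-1.0, 0.6, -0.3]
finger_gap: 0.0767
finger_force: 0.0
```

Call:
carry_out:
  deltas:
    - {"translation":[0,0,0],"delta_rot":[0,0,0],"fingers":0.5}
    - {"translation":[0,0,0],"delta_rot":[0,0,0],"fingers":0.35}
    - {"translation":[0,0,0],"delta_rot":[0,0,0],"fingers":0.25}
    - {"translation":[0,0,0],"delta_rot":[0,0,0],"fingers":0.15}
    - {"translation":[0,0,0],"delta_rot":[0,0,0],"fingers":0}
    - {"translation":[0,0,0],"delta_rot":[0,0,0],"fingers":0}
    - {"translation":[0,0,0],"delta_rot":[0,0,0],"fingers":0}
    - {"translation":[0,0,0],"delta_rot":[0,0,0],"fingers":0}
    - {"translation":[0,0,0],"delta_rot":[0,0,0],"fingers":0}
    - {"translation":[0,0,0],"delta_rot":[0,0,0],"fingers":0}
  newtons: 25

```text
time_s: 38.4
position: [0.4262, -0.0982, -0.0084]
eef_rot: [-0.0, 1.0, 0.028, 0.001]
force: [-1.9, 0.7, 12.1]
finger_gap: 0.0488
finger_force: 24.0
```

Call:
carry_out:
  deltas:
    - {"translation":[0,0,-0.3],"delta_rot":[0,0,0],"fingers":0}
    - {"translation":[0,0,-0.6],"delta_rot":[0,0,0],"fingers":0}
    - {"translation":[0,0,-0.9],"delta_rot":[0,0,0],"fingers":0}
    - {"translation":[0,0,-0.9],"delta_rot":[0,0,0],"fingers":0}
    - {"translation":[0.2,-0.1,-0.7],"delta_rot":[0,0,0],"fingers":0}
    - {"translation":[0.5,-0.3,-0.3],"delta_rot":[0,0,0],"fingers":0}
    - {"translation":[0.9,-0.5,0],"delta_rot":[0,0,0],"fingers":0}
    - {"translation":[0.9,-0.5,0],"delta_rot":[0,0,0],"fingers":0}
    - {"translation":[0.9,-0.5,0],"delta_rot":[0,0,0],"fingers":0}
    - {"translation":[0.9,-0.5,0],"delta_rot":[0,0,0],"fingers":0}

```text
time_s: 39.23
position: [0.5305, -0.0312, 0.0836]
eef_rot: [-0.0, 1.0, 0.028, 0.0]
force: [0.2, -0.8, -1.2]
finger_gap: 0.0481
finger_force: 26.6
```

Call:
carry_out:
  deltas:
    - {"translation":[0.9,-0.5,0],"delta_rot":[0,0,0],"fingers":0}
    - {"translation":[0.9,-0.5,0],"delta_rot":[0,0,0],"fingers":0}
    - {"translation":[0.9,-0.5,0],"delta_rot":[0,0,0],"fingers":0}
    - {"translation":[0.8,-0.5,0],"delta_rot":[0,0,0],"fingers":0}
    - {"translation":[0.5,-0.3,0],"delta_rot":[0,0,0],"fingers":0}
    - {"translation":[0.1,0,0],"delta_rot":[0,0,0],"fingers":0}
    - {"translation":[0,0,0],"delta_rot":[0,0,0],"fingers":0}
    - {"translation":[0,0,0],"delta_rot":[0,0,0],"fingers":0}
    - {"translation":[0,0,0],"delta_rot":[0,0,0],"fingers":0}
    - {"translation":[0,0,0],"delta_rot":[0,0,0],"fingers":0}

```text
time_s: 40.07
position: [0.628, 0.0299, 0.0835]
eef_rot: [-0.0, 1.0, 0.027, -0.0]
force: [0.7, 0.4, -1.3]
finger_gap: 0.0483
finger_force: 26.6
```

```bash
python3 - <<'E'
from h import *
p,M=tool(); print(sense()["finger_gap"],sense()["finger_force"]); go((.6305,.032,-.0045)); canele((p[0],p[1],p[2]+.0084))
im=get_image("wrist"); rect("wrist","eclair",.02); cv2.imwrite("pics/w17.png",im[:,:,::-1])
# stand near edge and tray edges
t=trace("wrist","stand")
for a in t[:1]:
    print(a["extent"],a["p"]); k=max(cv2.findContours(a["mask"].astype(np.uint8),0,1)[0],key=cv2.contourArea)[:,0]; k=k[(k[:,0]>3)&(k[:,1]<230)]
    print("stand",circ(np.array([ray("wrist",q,.028)[:2] for q in k]),.07,[.6155,.173]))
E
```

```text
0.04827308208078757 26.5955930238124
at [0.628  0.0299 0.0835] yaw -86.9 tilt [-0. -0. -1.] d/unit [ 0.11 -0.08  3.52]
canele [0.62921085 0.02940281] 1.453916502164226 0.89
wrist eclair [636.1 -59.1] [132.2  41.7] 2.94 0.87
```

View pics/w17.png

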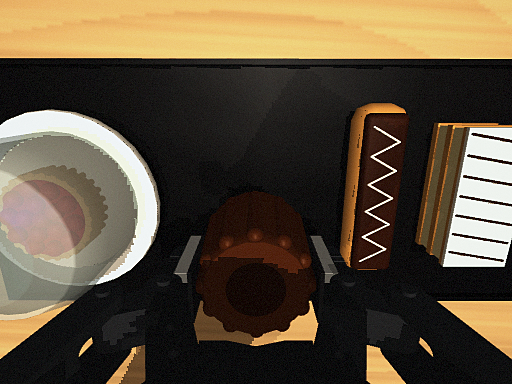

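```bash
python3 - <<'E'
from h import *
im=cv2.imread("pics/w17.png"); g=im.min(2).astype(int); P=[]
for r in range(125,240,3):
    c=np.nonzero(g[r,:180]>110)[0]
    if len(c): P.append(ray("wrist",(c.max()+1,r),.028)[:2])
for c in range(15,110,4):
    r=np.nonzero(g[85:200,c]>110)[0]
    if len(r): P.append(ray("wrist",(c,r.min()+85),.028)[:2])
print(circ(np.array(P),.07,[.6155,.173]))
# tray far edge & near edge
for c in (180,230,320,500): 
    col=im[:100,c].max(1).astype(int); r=np.nonzero(col<60)[0].min(); print(c,r,ray("wrist",(c,r),.01)[:2])
E
```

```text
(array([0.61597256, 0.17215791]), np.float64(0.9682539682539683))
180 59 [0.72442269 0.08886118]
230 59 [0.72636763 0.05342241]
320 59 [ 0.72986452 -0.0102945 ]
500 59 [ 0.73684292 -0.13744793]
```

Call:
carry_out:
  deltas:
    - {"translation":[0.04,-0.08,0.3],"delta_rot":[0,0,0],"fingers":0}
    - {"translation":[0,0,0.6],"delta_rot":[0,0,0],"fingers":0}
    - {"translation":[0,0,0.7],"delta_rot":[0,0,0],"fingers":0}
    - {"translation":[0,0,0.7],"delta_rot":[0,0,0],"fingers":0}
    - {"translation":[0,0,0.5],"delta_rot":[0,0,0],"fingers":0}
    - {"translation":[0,0,0.3],"delta_rot":[0,0,0],"fingers":0}
    - {"translation":[0,0,0.2],"delta_rot":[0,0,0],"fingers":0}
    - {"translation":[0,0,0],"delta_rot":[0,0,0],"fingers":0}
    - {"translation":[0,0,0],"delta_rot":[0,0,0],"fingers":0}
    - {"translation":[0,0,0],"delta_rot":[0,0,0],"fingers":0}

```text
time_s: 41.15
position: [0.6302, 0.0327, 0.0015]
eef_rot: [0.0, 1.0, 0.028, 0.001]
force: [0.1, -0.1, -0.5]
finger_gap: 0.0484
finger_force: 26.6
```

```bash
python3 - <<'E'
from h import *
go((.629,.032,-.0045)); print(sense()["force"])
E
```

```text
at [0.6302 0.0327 0.0015] yaw -86.8 tilt [ 0.001  0.    -1.   ] d/unit [-0.05  0.02  0.24]
[ 0.12593614 -0.11920233 -0.5143633 ]
```

Call:
carry_out:
  deltas:
    - {"translation":[-0.03,0.02,0.08],"delta_rot":[0,0,0],"fingers":0}
    - {"translation":[0,0,0.08],"delta_rot":[0,0,0],"fingers":0}
    - {"translation":[0,0,0.06],"delta_rot":[0,0,0],"fingers":0}
    - {"translation":[0,0,0],"delta_rot":[0,0,0],"fingers":0}
    - {"translation":[0,0,0],"delta_rot":[0,0,0],"fingers":0}
    - {"translation":[0,0,0],"delta_rot":[0,0,0],"fingers":0}
    - {"translation":[0,0,0],"delta_rot":[0,0,0],"fingers":0}
    - {"translation":[0,0,0],"delta_rot":[0,0,0],"fingers":0}
    - {"translation":[0,0,0],"delta_rot":[0,0,0],"fingers":0}
    - {"translation":[0,0,0],"delta_rot":[0,0,0],"fingers":0}

```text
time_s: 41.98
position: [0.6291, 0.0323, -0.0042]
eef_rot: [-0.0, 1.0, 0.028, 0.0]
force: [-2.8, -0.3, 5.8]
finger_gap: 0.0481
finger_force: 27.2
```

Contact; release and back off.

Call:
carry_out:
  deltas:
    - {"translation":[0,0,0],"delta_rot":[0,0,0],"fingers":0.2}
    - {"translation":[0,0,0],"delta_rot":[0,0,0],"fingers":0.4}
    - {"translation":[0,0,0],"delta_rot":[0,0,0],"fingers":0.5}
    - {"translation":[0,0,0],"delta_rot":[0,0,0],"fingers":0.5}
    - {"translation":[0,0,-0.4],"delta_rot":[0,0,0],"fingers":0.5}
    - {"translation":[0,0,-0.8],"delta_rot":[0,0,0],"fingers":0.5}
    - {"translation":[0,0,-1],"delta_rot":[0,0,0],"fingers":0.5}
    - {"translation":[0,0,-1],"delta_rot":[0,0,0],"fingers":0.5}
    - {"translation":[0,0,-1],"delta_rot":[0,0,0],"fingers":0.5}
    - {"translation":[0,0,-1],"delta_rot":[0,0,0],"fingers":0.5}

```text
time_s: 42.82
position: [0.6288, 0.032, 0.1272]
eef_rot: [0.0, 1.0, 0.028, 0.0]
force: [0.1, 0.8, 0.1]
finger_gap: 0.0638
finger_force: 0.0
```

Call:
carry_out:
  deltas:
    - {"translation":[-0.6,0,-1],"delta_rot":[0,0,0],"fingers":0.5}
    - {"translation":[-1,0,-0.5],"delta_rot":[0,0,0],"fingers":0.5}
    - {"translation":[-1,0,0],"delta_rot":[0,0,0],"fingers":0.5}
    - {"translation":[-0.6,0,0],"delta_rot":[0,0,0],"fingers":0.5}
    - {"translation":[0,0,0],"delta_rot":[0,0,0],"fingers":0.5}
    - {"translation":[0,0,0],"delta_rot":[0,0,0],"fingers":0.5}
    - {"translation":[0,0,0],"delta_rot":[0,0,0],"fingers":0.5}
    - {"translation":[0,0,0],"delta_rot":[0,0,0],"fingers":0.5}
    - {"translation":[0,0,0],"delta_rot":[0,0,0],"fingers":0.5}
    - {"translation":[0,0,0],"delta_rot":[0,0,0],"fingers":0.5}

```text
time_s: 43.65
position: [0.5495, 0.0277, 0.1625]
eef_rot: [0.0, 1.0, 0.028, -0.0]
force: [0.1, -0.6, -0.1]
finger_gap: 0.064
finger_force: 0.0
```

```bash
python3 - <<'E'
from h import *
print(tool()[0]); canele((.63,.032,.004)); im=get_image("wrist"); cv2.imwrite("pics/w18.png",im[:,:,::-1]); rect("wrist","eclair",.02); look("wrist",["stand","cloche","tart","tray"],[.004,.028,.028,0])
hsv=cv2.cvtColor(im,cv2.COLOR_RGB2HSV).astype(int); m=((hsv[...,1]<60)&(hsv[...,2]>150)).astype(np.uint8)
for k in cv2.findContours(cv2.morphologyEx(m,cv2.MORPH_CLOSE,np.ones((7,7))),0,1)[0]:
    if cv2.contourArea(k)>800:
        P=np.array([ray("wrist",q[0],.046)[:2] for q in k]); print(cv2.boundingRect(k),cv2.minAreaRect((P*1000).astype(np.float32)))
for c in (180,230,330,450):
    col=im[:,c].max(1).astype(int); r=np.nonzero(col<60)[0]; r=r[r<240]; print(c,[(q,ray("wrist",(c,q),.01)[:2]) for q in (r.min(),r.max())])
get_image("top"); look("top",["cloche","stand","canele","jar","carton","server"],[.028,.004,.004,0,0,0])
E
```

```text
[0.54947549 0.02765833 0.16253603]
canele [0.62860288 0.03156101] 0.8053012369606074 0.84
wrist eclair [637.4 -58.1] [130.7  39.6] 2.97 0.71
cloche [103.9  91.4] 0.79 [0.6196 0.1701]
(409, 19, 74, 125) ((641.5248413085938, -129.00091552734375), (100.15132141113281, 45.16478729248047), 2.9899768829345703)
(0, 11, 178, 159) ((617.9210815429688, 174.15261840820312), (150.81695556640625, 130.04727172851562), 79.88994598388672)
180 [(np.int64(0), array([0.70195521, 0.10350643])), (np.int64(189), array([0.52451453, 0.10602153]))]
230 [(np.int64(0), array([0.70441544, 0.05861163])), (np.int64(189), array([0.52748702, 0.05297069]))]
330 [(np.int64(0), array([ 0.70933131, -0.03109406])), (np.int64(190), array([ 0.53232474, -0.05315098]))]
450 [(np.int64(0), array([ 0.71522227, -0.13859343])), (np.int64(190), array([ 0.53944712, -0.18024842]))]
jar [106.3 169.7] 0.57 [0.6308 0.451 ]
server [145.2 157.4] 0.76 [0.6679 0.3385]
```

```bash
python3 -c "
from bench import sign_off
print(sign_off())"
```

```text
the job is handed in; nothing more can be done
None
```

The tray is set out and handed in at about 44 s: tart centred on the stand under the cloche, éclair parallel to the slice with about 30 mm of tray between them, and canelé upright midway between éclair and stand (about 4 mm off the éclair–slice line, on the tray's middle line); I viewed 15 pictures, one more than the 14 allowed.

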